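# Scan the rack's refill tag and park the scanner

### The arm

A 6-joint arm with a two-finger parallel gripper is mounted at the origin on the work surface. World frame = base frame: x ahead of the robot, y to its left, z up, the work surface at z = 0. Lengths are in m, angles in rad, forces in N, time in s.
With the tool pointing down it reaches from about 0.3 to 0.775 m from the base axis. Payload 14.6 kg.
Tool frame: the origin (TCP) lies on the front face of the gripper's body, between the roots of the fingers; the fingertips stand 97 mm ahead of it and the grasp point (between the pads) lies 78 mm ahead of it; z points along the fingers, y is the direction in which the jaws open and shut (so a half turn about z gives the same grasp; the last joint's range is limited). The gripper opens to 94 mm and grips with 3 to 60 N. Pads are 16 mm wide; open, the fingers measure 119 mm over their backs; the gripper's body (75 mm by 177 mm) begins 78 mm behind the grasp point.
Start: joints at [-1.214, 0.3, 1.521, -0, 1.321, -0.067], TCP at [0.226, -0.501, 0.303] pointing down, gripper open.
Joint ranges: [-3.03, 3.03], [-0.79, 2.21], [0.23, 2.52], [-1.04, 4.18], [0, 3.07], [-2.55, 2.55]. Speed limits (rad/s): [2.22, 2.22, 2.57, 3.14, 3.14, 3.14].

### API

Orientations are given as [roll, pitch, yaw] about the fixed x, y, z axes, in that order (R = Rz(yaw) Ry(pitch) Rx(roll)).
In Python, from station import ctrl gives the robot as it stands. The module is installed in compiled form; this text tells all that it offers.
- The arm moves only by the shell command python3 -m pendant 'ROWS' [FORCE]. ROWS is JSON, a list of rows, each an object of numbers: "rx", "ry", "rz": the turn, a rotation vector about the tool's x, y, z each as a share of 4 degrees, from -1 to 1; "tx", "ty", "tz": the shift along the tool's x, y, z each as a share of 0.04 m, from -1 to 1; "grip": the gripper command: -1 is fully open, 1 is shut, values between are in proportion. A call has 1 to 8 rows; each row shifts and turns the pose as measured when the row begins, along the tool's axes as they then stand; what a row does not reach is not made up. A row lasts 1/12 s, in which the tool goes at most 41.7 mm and 7.16 degrees, less where a joint would pass 70% of its speed; a pose out of reach is approached as far as the arm can. A call with a number of a shift or a turn outside -1 to 1 is refused whole. A call with a gripper value outside its range is refused whole. The fingers move at their own pace and stop on an object; FORCE is the grip in N (left out, the last holds). Time passes only in rows, so rows that do not move let the fingers close. It gives the time, the measured TCP pose, the force and the opening at its end, in the units of the state.
- ctrl.get_obs(): the state, without advancing time (a new reading comes with each control period).
- ctrl.camera(name): name is "scene" or "side" or "wrist"; returns a dict with "pixels" (420x560x3 uint8, blue, green, red), "fx", "fy", "cx", "cy" (pixels), "k1" (the pictures are not rectified: a ray, as slopes to the right and down, at radius r is drawn at 1 + k1 r^2 times it, then the intrinsics apply), "world_from_camera" (4x4, takes a point from camera to world coordinates). Camera axes: x right, y up, looking along -z (the intrinsics and any distortion apply to the point x, -y, -z); pixel columns grow to the right and rows downward; lengths in m; the calibration is good to about 2 mm. A picture is of the moment at which its call begins. There is no depth.
- ctrl.hand_in(): hands the job in, once; it reports no verdict.
The state is a dict: "time_s": time; "qpos": joint angles; "joint_vel": joint speeds; "tau": joint torques, N m; "ee_pos": TCP position; "eef_rot": TCP orientation; "force": force on the tool from outside, world axes, zero at the start; "moment": the same for the moment, N m; "grip_width": finger opening in m.
Only numpy, scipy, OpenCV 4.12 (cv2) and the standard library are available. Lean on these libraries where they do the work, as an engineer would, in place of code of your own. Each camera call takes 0.05 s, during which the arm holds its last target.

### The job

Pick up the blue hand scanner, point its window square-on at the middle of the yellow-framed bar tag on the rim of the jar rack from about 8 cm away, and hold it steady there for two seconds. Then gently stand it upright again in the middle of its round charging pad and let go. Do not drop it, turn the rack or shift anything else.

Things in the scene. Friction and masses are not known exactly. Their poses are not given: they have to be found in the camera images.
- scanner_grip (a point): Middle of the handle of the hand scanner, a loose tool 110 mm long standing upright on its window end. Black round head, 64 mm in diameter, 40 mm high; above it a straight blue handle, 44 mm along x by 34 mm along y, 70 mm tall (35 mm above and below here). z runs along the handle away from the window: the flat end of the head, 75 mm from here along -z, which looks along -z.
- scanner: The same scanner: origin at the middle of its window (flat bottom end), same axes. About 0.25 kg, most of it in the head. It is always on and reads a tag at any roll about its long axis.
- pad: Round grey charging pad fixed to the worktop, 120 mm in diameter, 12 mm high, flat on top; origin at the centre of its underside (on the worktop).
- tag_face (a point): Middle of the bar tag: white card with black bars in a yellow frame 70 mm wide (y) and 50 mm along its slope (x), fixed outside the rim of the rack's lowest tier. z points squarely out of its face: outwards from the rack, 35 degrees from vertical. It lies 52 mm above the worktop, 176 mm from the rack's axis.
- rack_foot: Foot of the black three-tier rotating rack with eight red-lidded jars; origin on the worktop, on the rack's upright turning axis. Tiers are round, 140 mm in radius, one above the other; the whole is 336 mm tall. Jars and tag are fixed to it.
- rack (a joint): Turn of the rack in rad, counter-clockwise seen from above; at 0 the tag stands on the robot's side (-x) of the rack. It turns freely with slight friction (about 0.15 N m).
- bowl: White porcelain bowl, 160 mm across, 60 mm high, loose; origin at the centre of its underside.
- mill: Dark wooden pepper mill, 56 mm in diameter, 195 mm tall, loose; origin at the centre of its underside.
- mug: Blue mug, 80 mm across with a handle, 90 mm high, loose; origin at the centre of its underside.
- sparejar: Glass jar with red lid, 62 mm in diameter, 80 mm tall, loose, on the chopping board at the left; origin at the centre of its underside.
- spoon: Light wooden spoon lying on the chopping board, loose.
Not all that is in view belongs to the job. Leave any turquoise look-alike of the scanner alone.

How it is judged:
By the outcome, as a careful person would: the job done as asked, in the order asked, and still so for the second after the job is handed in, with the robot touching nothing.
It also fails if it takes over 45 s, if anything falls off the work surface, if the arm or the gripper's body presses on something with over 40 N, if the wrist force passes 120 N, or if a joint passes its speed limit or range.

## Working session

There is one attempt and no reset: what is moved stays moved. The work goes in short steps, Python scripts to look and compute and a shell command to move; the robot and the scene stay as the last step left them, time stands still between calls to the robot, and variables do not carry over. Pictures are saved under pics/ and viewed, and the job is handed in when it is done.

```bash
mkdir -p pics; ls
cat > h.py <<'E'
import numpy as np, cv2
from station import ctrl
from scipy.spatial.transform import Rotation as Ro
def ray(c,u,v):
    p=cv2.undistortPoints(np.array([[[u,v]]],float),np.array([[c['fx'],0,c['cx']],[0,c['fy'],c['cy']],[0,0,1]]),np.array([c['k1'],0,0,0,0.]))[0,0]
    T=np.array(c['world_from_camera']); d=T[:3,:3]@np.array([p[0],-p[1],-1]); return T[:3,3],d/np.linalg.norm(d)
def onz(c,u,v,z):
    o,d=ray(c,u,v); return o+d*(z-o[2])/d[2]
def proj(c,P):
    T=np.array(c['world_from_camera']); q=T[:3,:3].T@(np.array(P)-T[:3,3]); a=np.array([q[0],-q[1]])/-q[2]; s=1+c['k1']*(a@a)
    return np.array([c['fx']*a[0]*s+c['cx'],c['fy']*a[1]*s+c['cy']])
def tri(c1,p1,c2,p2):
    o1,d1=ray(c1,*p1);o2,d2=ray(c2,*p2)
    A=np.stack([d1,-d2],1);t=np.linalg.lstsq(A,o2-o1,rcond=None)[0]
    a=o1+t[0]*d1;b=o2+t[1]*d2;return (a+b)/2,np.linalg.norm(a-b)
E
python3 - <<'E'
from h import *
for n in ['scene','side','wrist']:
    c=ctrl.camera(n); cv2.imwrite(f'pics/{n}0.png',np.array(c['pixels'])); np.save(f'pics/{n}0.npy',c,allow_pickle=True)
    print(n,c['fx'],c['cx'],c['k1'],np.round(c['world_from_camera'],3).tolist())
print(ctrl.get_obs())
E
```

```text
pics
scene 396.4263955756954 283.2580418859703 0.03832131653989344 [[0.999, 0.024, -0.025, 0.527], [-0.035, 0.703, -0.71, -0.731], [0.0, 0.711, 0.703, 0.785], [0.0, 0.0, 0.0, 1.0]]
side 466.5069801788827 279.59101504014683 -0.1510569266052971 [[-0.869, 0.269, -0.415, -0.097], [-0.494, -0.466, 0.734, 1.187], [0.004, 0.843, 0.538, 0.933], [0.0, 0.0, 0.0, 1.0]]
wrist 336.582504997809 279.8117499182497 -0.008304462336822103 [[0.411, 0.883, 0.229, 0.292], [-0.912, 0.397, 0.103, -0.471], [0.0, -0.251, 0.968, 0.384], [0.0, 0.0, 0.0, 1.0]]
{'time_s': 0.15, 'qpos': array([-1.21367134e+00,  3.00363901e-01,  1.52144563e+00, -9.20353468e-06,
        1.32074099e+00, -6.65780708e-02]), 'joint_vel': array([-0.00191238, -0.00090545, -0.00083791,  0.00139472,  0.00105178,
       -0.00066937]), 'tau': array([ 7.95391479e-04, -5.31959474e+01, -3.52814698e+01,  7.08239665e-02,
        2.36409745e-02, -9.02791407e-05]), 'ee_pos': array([ 0.22609028, -0.50124662,  0.3022024 ]), 'eef_rot': array([-3.14063631e+00, -5.48305691e-05,  4.23705308e-01]), 'force': array([0.15867406, 0.05782473, 0.21380145]), 'moment': array([ 0.01714977, -0.0409626 , -0.01054699]), 'grip_width': 0.09388385281518126}
```

View pics/scene0.png

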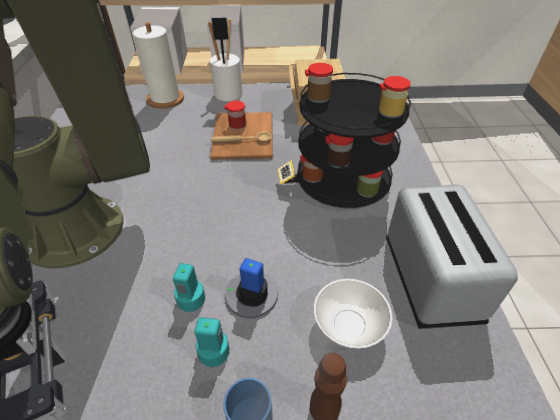

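View pics/side0.png

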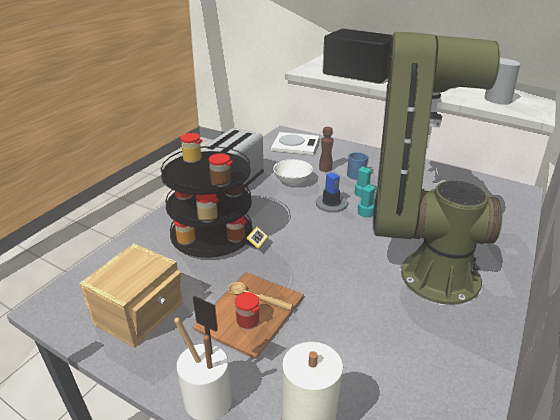

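View pics/wrist0.png

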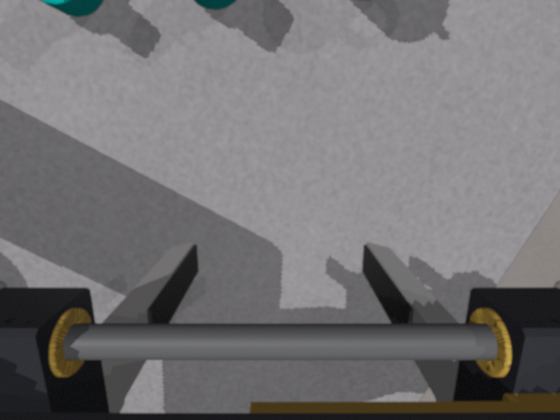

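The blue-handled scanner stands on the grey pad, at scene (252,280) and side (332,190). The two turquoise look-alikes are at scene (187,287) and (211,341). Only the first is blue with a black head. The yellow tag is at scene (287,172) and side (257,238). I'll confirm in enlarged crops and measure.

Run:
```python
from h import *
L=lambda n:np.load(f'pics/{n}0.npy',allow_pickle=True).item()
s,d=L('scene'),L('side')
a=np.array(s['pixels'])[230:320,200:300]; b=np.array(d['pixels'])[160:225,300:390]
t=np.array(s['pixels'])[150:195,265:315]; u=np.array(d['pixels'])[215:260,230:285]
R=lambda i:cv2.resize(i,(390,290),interpolation=cv2.INTER_CUBIC)
cv2.imwrite('pics/crop1.png',np.vstack([np.hstack([R(a),R(b)]),np.hstack([R(t),R(u)])]))
def comp(c,lo,hi,roi):
    im=np.array(c['pixels']); h=cv2.cvtColor(im,cv2.COLOR_BGR2HSV); m=cv2.inRange(h,lo,hi); k=np.zeros_like(m); x0,y0,x1,y1=roi;k[y0:y1,x0:x1]=m[y0:y1,x0:x1]; return k
for n,c,rb,rt in (('scene',s,(230,250,275,310),(265,150,315,195)),('side',d,(318,165,345,215),(235,215,280,260))):
    kb=comp(c,(105,120,40),(130,255,255),rb); kt=comp(c,(20,90,80),(35,255,255),rt)
    for nm,k in(('blue',kb),('tag',kt)):
        cs=cv2.findContours(k,0,2)[0]; q=max(cs,key=cv2.contourArea)
        print(n,nm,cv2.contourArea(q),cv2.boundingRect(q),cv2.minAreaRect(q),cv2.approxPolyDP(cv2.convexHull(q),3,True)[:,0].tolist())
```

```text
scene blue 609.5 (240, 258, 24, 35) ((251.5, 275.0), (23.0, 34.0), 0.0) [[246, 258], [262, 264], [263, 283], [258, 292], [241, 285], [240, 267]]
scene tag 39.0 (278, 161, 17, 24) ((285.76470947265625, 172.44119262695312), (15.263374328613281, 20.751327514648438), 59.03623962402344) [[291, 161], [294, 176], [281, 184], [278, 169]]
side blue 164.5 (325, 173, 14, 21) ((331.5440979003906, 182.9264678955078), (12.271440505981445, 20.171178817749023), 4.39870548248291) [[334, 173], [338, 176], [337, 191], [331, 193], [325, 189], [326, 175]]
side tag 235.5 (246, 226, 22, 22) ((256.6764831542969, 236.79412841796875), (15.944389343261719, 16.378250122070312), 40.60129928588867) [[256, 226], [267, 236], [258, 247], [246, 238]]
```

View pics/crop1.png

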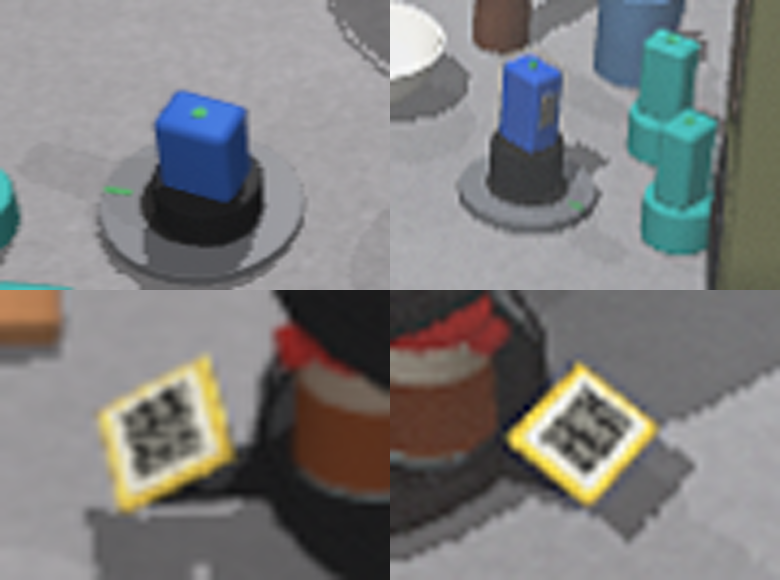

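```bash
cat > m.py <<'E'
from h import *
L=lambda n:np.load(f'pics/{n}0.npy',allow_pickle=True).item()
s,d=L('scene'),L('side')
E
python3 - <<'E'
from m import *
S=[(277.6,168.9),(291.7,160.1),(295.1,175.6),(281.4,184.2)]
D=[(246.5,237.8),(256.5,226.2),(267.7,236.7),(258.2,248.7)]
print('LED',tri(s,(251,265),d,(333,174.8)), onz(s,251,265,.122),onz(d,333,174.8,.122))
# tag corners: try cyc correspondences
for k in range(4):
  for rev in(1,-1):
    P=[];e=0
    for i in range(4):
        p,r=tri(s,S[i],d,D[(k+rev*i)%4]);P.append(p);e+=r
    if e<.05:
        P=np.array(P);print(k,rev,e,P.round(4).tolist());c=P.mean(0);print('c',c,[np.linalg.norm(P[i]-P[i-1]).round(4) for i in range(4)])
        n=np.linalg.svd(P-c)[2][2];n*=np.sign(n[2]);print('n',n,np.degrees(np.arccos(n[2])),'az',np.degrees(np.arctan2(n[1],n[0])))
cs=np.mean(S,0);cd=np.mean(D,0)
print(onz(s,*cs,.052),onz(d,*cd,.052))
# pad ellipse
for n,c in(('scene',s),('side',d)):
    cv2.imwrite(f'pics/z_{n}.png',cv2.resize(np.array(c['pixels'])[(60 if n=='scene' else 120):(220 if n=='scene' else 270),(270 if n=='scene' else 150):(430 if n=='scene' else 310)],(780,580),interpolation=cv2.INTER_CUBIC))
E
```

```text
LED (array([ 0.47689791, -0.22451941,  0.11935371]), np.float64(0.0023650728346695793)) [ 0.47819619 -0.22604595  0.122     ] [ 0.47379325 -0.21996558  0.122     ]
2 -1 0.04750322930037739 [[0.5356, 0.1574, 0.0609], [0.5758, 0.1594, 0.0895], [0.598, 0.1669, 0.0334], [0.5567, 0.1637, 0.0031]]
c [0.56649818 0.16182976 0.04675916] [np.float64(0.0618), np.float64(0.0493), np.float64(0.0608), np.float64(0.0513)]
n [-0.11837054  0.99017064  0.07450184] 85.72740045839761 az 96.81710612679214
3 1 0.015343497214743613 [[0.5416, 0.1959, 0.033], [0.5833, 0.1986, 0.0625], [0.5897, 0.1279, 0.0624], [0.5498, 0.1253, 0.0331]]
c [0.56610091 0.16192703 0.04774392] [np.float64(0.071), np.float64(0.0511), np.float64(0.071), np.float64(0.0495)]
n [-0.58182162 -0.05978643  0.81111602] 35.794887124743966 az -174.13303101202237
[0.56786634 0.1575132  0.052     ] [0.56064133 0.16776008 0.052     ]
```

View pics/z_scene.png

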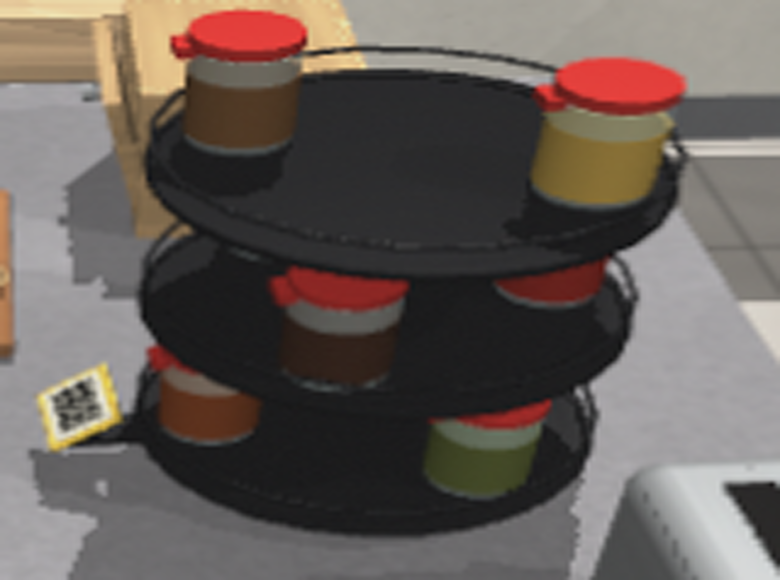

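View pics/z_side.png

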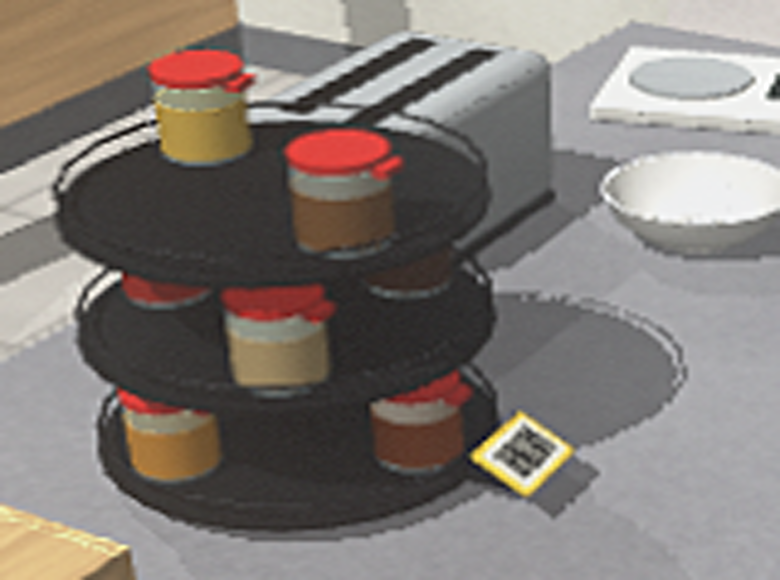

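The crops confirm it: blue handle, black head, standing on the grey pad. The tag's corners triangulate to 71 × 50 mm with a 35.8° tilt, which matches the description. The two views disagree by a few millimetres, so I'll use the wrist camera close up. First I need the handle yaw and the neighbours.

Run:
```python
from m import *
q=[(175,92),(247,110),(238,147),(157,125)]
P=[onz(s,200+x/3.9,230+y/3.222,.122) for x,y in q]
print(np.round(P,4)); 
for i in range(4): e=P[(i+1)%4]-P[i]; print(np.linalg.norm(e).round(4),np.degrees(np.arctan2(e[1],e[0])).round(1))
print('turq',onz(s,186,268,.11),onz(s,208,322,.11))
print('mug',onz(s,247,395,.09),'mill',onz(s,330,358,.19),'bowl',onz(s,352,310,.06))
```

```text
[[ 0.4649 -0.2087  0.122 ]
 [ 0.5038 -0.2247  0.122 ]
 [ 0.4991 -0.2535  0.122 ]
 [ 0.4563 -0.235   0.122 ]]
0.042 -22.4
0.0291 -99.2
0.0467 156.5
0.0276 71.9
turq [ 0.341491   -0.21970434  0.11      ] [ 0.40013731 -0.3462848   0.11      ]
mug [ 0.47569298 -0.47208935  0.09      ] mill [ 0.60899682 -0.45939516  0.19      ] bowl [ 0.68426342 -0.30098212  0.06      ]
```

```bash
cat > go.py <<'E'
from h import *
import sys
# required move in tool axes: target TCP pos and tool rotation
def need(p,R):
    o=ctrl.get_obs(); R0=Ro.from_euler('xyz',o['eef_rot']); 
    dt=R0.inv().apply(np.array(p)-o['ee_pos']); dr=(R0.inv()*R).as_rotvec()
    print('t',o['time_s'],'pos',o['ee_pos'].round(4),'rpy',o['eef_rot'].round(4),'w',round(o['grip_width'],4),'F',np.round(o['force'],1))
    print('shift units',(dt/.04).round(2),'rot units',(np.degrees(dr)/4).round(2),'| mm',(dt*1000).round(1),'deg',np.degrees(dr).round(2))
E
python3 - <<'E'
from go import *
need([.40,-.26,.36],Ro.from_euler('xyz',[np.pi,0,.424]))
E
```

```text
t 0.15 pos [ 0.2261 -0.5012  0.3022] rpy [-3.1406e+00 -1.0000e-04  4.2370e-01] w 0.0939 F [0.2 0.1 0.2]
shift units [ 6.44 -3.71 -1.44] rot units [-0.01 -0.   -0.  ] | mm [ 257.7 -148.5  -57.6] deg [-0.05 -0.   -0.02]
```

```bash
python3 -m pendant '[{"tx":0.9,"ty":-0.55,"tz":-0.5},{"tx":0.9,"ty":-0.55,"tz":-0.4},{"tx":0.9,"ty":-0.55,"tz":-0.3},{"tx":0.9,"ty":-0.55,"tz":-0.2},{"tx":0.9,"ty":-0.55},{"tx":0.9,"ty":-0.55},{"tx":0.9,"ty":-0.4},{}]'
python3 -m pendant '[{"rz":1},{"rz":1},{"rz":1},{"rz":1},{"rz":1},{"rz":1},{"rz":1},{"rz":1}]'
python3 - <<'E'
from go import *
need([.38,-.225,.36],Ro.from_euler('xyz',[np.pi,0,-.384]))
E
```

```text
t 0.15 pos [ 0.2261 -0.5012  0.3022] rpy [-3.1406e+00 -1.0000e-04  4.2370e-01] w 0.0939 F [0.2 0.1 0.2]
shift units [ 6.35 -4.71 -1.44] rot units [-1.000e-02  0.000e+00  1.157e+01] | mm [ 253.9 -188.6  -57.6] deg [-5.000e-02  2.000e-02  4.628e+01]$[0]: bad value
$[0]: bad value
```

```bash
python3 -m pendant '[{"rx":0,"ry":0,"rz":1,"tx":0.9,"ty":-0.55,"tz":-0.5,"grip":-1}]'; python3 -m pendant '[{"rz":1,"grip":-1}]'
```

```text
time_s: 0.23
ee_pos: [0.2452, -0.4718, 0.3168]
eef_rot: [-3.135, 0.001, 0.352]
force: [0.6, -0.9, -0.8]
grip_width: 0.094$[0]: bad value
```

```bash
python3 -m pendant '[{"rx":0,"ry":0,"rz":1,"tx":0.8,"ty":-0.6,"tz":-0.5,"grip":-1},{"rx":0,"ry":0,"rz":1,"tx":0.8,"ty":-0.6,"tz":-0.5,"grip":-1},{"rx":0,"ry":0,"rz":1,"tx":0.7,"ty":-0.7,"tz":-0.2,"grip":-1},{"rx":0,"ry":0,"rz":1,"tx":0.6,"ty":-0.8,"tz":0,"grip":-1},{"rx":0,"ry":0,"rz":1,"tx":0.5,"ty":-0.8,"tz":0,"grip":-1},{"rx":0,"ry":0,"rz":1,"tx":0.4,"ty":-0.8,"tz":0,"grip":-1},{"rx":0,"ry":0,"rz":1,"tx":0.3,"ty":-0.8,"tz":0,"grip":-1},{"rx":0,"ry":0,"rz":1,"tx":0,"ty":0,"tz":0,"grip":-1}]'
python3 - <<'E'
from go import *
need([.38,-.20,.36],Ro.from_euler('xyz',[np.pi,0,-.384]))
E
```

```text
time_s: 0.9
ee_pos: [0.3858, -0.2317, 0.3681]
eef_rot: [-3.136, 0.003, -0.236]
force: [-0.1, -0.6, 0.4]
grip_width: 0.0941
t 0.9 pos [ 0.3858 -0.2317  0.3681] rpy [-3.1356e+00  2.5000e-03 -2.3650e-01] w 0.0941 F [-0.1 -0.6  0.4]
shift units [-0.33 -0.74  0.21] rot units [-0.08  0.04  2.11] | mm [-13.1 -29.4   8.3] deg [-0.33  0.17  8.45]
```

```bash
python3 -m pendant '[{"rx":-0.1,"ry":0,"rz":1,"tx":-0.2,"ty":-0.4,"tz":0.1,"grip":-1},{"rx":0,"ry":0,"rz":1,"tx":0,"ty":-0.4,"tz":0.1,"grip":-1},{"rx":0,"ry":0,"rz":0.2,"tx":0,"ty":0,"tz":0,"grip":-1},{"rx":0,"ry":0,"rz":0,"tx":0,"ty":0,"tz":0,"grip":-1}]'
python3 - <<'E'
from h import *
c=ctrl.camera('wrist');np.save('pics/wrist1.npy',c,allow_pickle=True);cv2.imwrite('pics/wrist1.png',np.array(c['pixels']))
E
```

```text
time_s: 1.23
ee_pos: [0.3873, -0.1954, 0.3598]
eef_rot: [3.14, 0.003, -0.396]
force: [-0.4, 0.4, 0.4]
grip_width: 0.0939
```

View pics/wrist1.png

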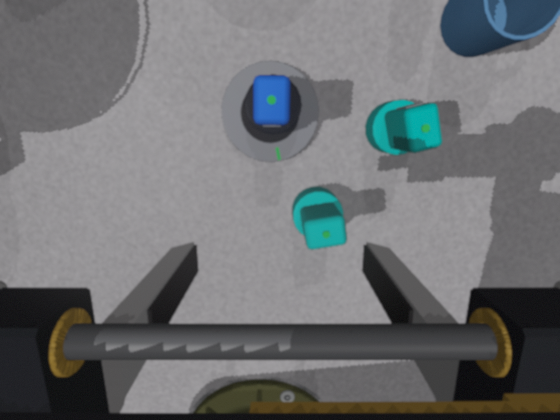

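The wrist view shows the blue scanner at (271,100) on the grey pad around (271,111), nearly aligned with the image axes. The turquoise look-alikes are at (322,220) and (408,127), the mug is top right.

```bash
cat > pad.py <<'E'
from h import *
def measure(f,roi,cen):
    c=np.load(f,allow_pickle=True).item(); im=np.array(c['pixels']);h=cv2.cvtColor(im,cv2.COLOR_BGR2HSV)
    x0,y0,x1,y1=roi
    k=np.zeros(im.shape[:2],np.uint8); k[y0:y1,x0:x1]=cv2.inRange(h,(108,130,40),(130,255,255))[y0:y1,x0:x1]
    q=max(cv2.findContours(k,0,2)[0],key=cv2.contourArea); print('blue',cv2.minAreaRect(q),cv2.boundingRect(q))
    g=np.zeros_like(k); g[y0:y1,x0:x1]=cv2.inRange(h,(45,120,80),(75,255,255))[y0:y1,x0:x1]
    for q2 in cv2.findContours(g,0,2)[0]:
        m=cv2.moments(q2); 
        pts=q2[:,0].mean(0); print('green',pts,cv2.contourArea(q2),'z.122',onz(c,*pts,.122)[:2].round(4),'z.012',onz(c,*pts,.012)[:2].round(4))
    # pad rim: radial gradient
    gr=cv2.GaussianBlur(cv2.cvtColor(im,cv2.COLOR_BGR2GRAY),(3,3),0).astype(float)
    return c,im,gr
E
python3 - <<'E'
from pad import *
c,im,gr=measure('pics/wrist1.npy',(220,60,330,165),0)
gg=cv2.resize(im[50:170,205:355],(800,600),interpolation=cv2.INTER_CUBIC)
gg=cv2.convertScaleAbs(gg,alpha=1.5)
cv2.imwrite('pics/w1pad.png',gg)
E
```

```text
blue ((271.5, 100.0), (50.0, 37.0), 90.0) (253, 75, 38, 51)
green [277.63636364 152.72727273] 9.5 z.122 [ 0.4315 -0.2126] z.012 [ 0.4237 -0.2089]
green [271.1  99.3] 24.5 z.122 [ 0.4776 -0.2256] z.012 [ 0.4857 -0.2264]
```

View pics/w1pad.png

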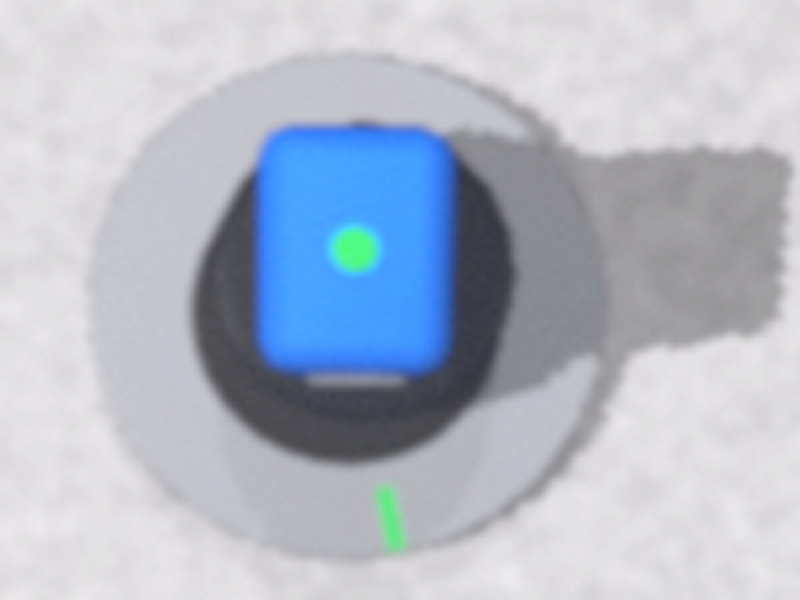

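Run:
```python
from pad import *
c=np.load('pics/wrist1.npy',allow_pickle=True).item()
f=lambda x,y,z:onz(c,205+x/5.333-.4,50+y/5.0-.4,z)
L,Rr,T,B=f(88,310,.012),f(605,310,.012),f(345,52,.012),f(345,560,.012)
print(L[:2],Rr[:2],np.linalg.norm(L-Rr),(L+Rr)[:2]/2);print(T[:2],B[:2],np.linalg.norm(T-B),(T+B)[:2]/2)
# axis-aligned world: centre = mid of L/R along cols and T/B along rows
P=[f(*p,.012)[:2] for p in[(88,310),(120,175),(200,95),(345,52),(160,480),(250,540),(345,560),(440,545)]]
P=np.array(P);A=np.c_[2*P,np.ones(len(P))];s=np.linalg.lstsq(A,(P**2).sum(1),rcond=None)[0];print('circle',s[:2],np.sqrt(s[2]+s[:2]@s[:2]))
from go import *
print('top centre', f(355,248,.122))
a,b=f(262,248,.122),f(452,248,.122);print(np.linalg.norm(a-b)); a,b=f(355,128,.122),f(355,372,.122);print(np.linalg.norm(a-b),np.degrees(np.arctan2(*(a-b)[[1,0]])))
```

```text
[ 0.49622901 -0.16445983] [ 0.45040997 -0.27381364] 0.11856491986765688 [ 0.47331949 -0.21913674]
[ 0.52717924 -0.24179593] [ 0.41754426 -0.19486285] 0.11925829787654103 [ 0.47236175 -0.21832939]
circle [ 0.47223508 -0.21895703] 0.05974231638898459
top centre [ 0.47767378 -0.22569872  0.122     ]
0.03212538207730932
0.04190241836726205 -23.09513559392209
```

Run:
```python
from pad import *
c=np.load('pics/wrist1.npy',allow_pickle=True).item()
T=np.array(c['world_from_camera']);print(T.round(4))
f=lambda x,y,z:onz(c,205+x/5.333-.4,50+y/5.0-.4,z)
print(f(350,463,.012),f(193,300,.012),f(193,300,.052),f(515,270,.052))
for P in ([.4777,-.2257,.122],[.4777,-.2257,.012],[.4725,-.219,.012],[.4725,-.219,.122]): print(P,(proj(c,P)+.4-[205,50])*[5.333,5])
```

```text
[[-0.3864  0.8921  0.2341  0.454 ]
 [-0.9223 -0.3746 -0.0949 -0.2232]
 [ 0.0031 -0.2526  0.9676  0.4414]
 [ 0.      0.      0.      1.    ]]
[ 0.43925622 -0.20543378  0.012     ] [ 0.48904961 -0.18762327  0.012     ] [ 0.48578533 -0.19093554  0.052     ] [ 0.46583522 -0.25496636  0.052     ]
[0.4777, -0.2257, 0.122] [354.94615175 247.85615738]
[0.4777, -0.2257, 0.012] [365.45932454 281.77893938]
[0.4725, -0.219, 0.012] [347.43957976 313.35665046]
[0.4725, -0.219, 0.122] [330.70363049 290.64649292]
```

Run:
```python
from m import *
w=np.load('pics/wrist1.npy',allow_pickle=True).item()
V={'scene':(s,200,230,390/100,290/90),'side':(d,300,160,390/90,290/65),'wrist':(w,205,50,5.333,5)}
ims=[]
for n,(c,x0,y0,fx,fy) in V.items():
    wd,hh={'scene':(100,90),'side':(90,65),'wrist':(150,120)}[n]
    im=cv2.resize(np.array(c['pixels'])[y0:y0+hh,x0:x0+wd],None,fx=4,fy=4,interpolation=cv2.INTER_CUBIC)
    ctr=np.array([.4725,-.219])
    for (z,r,col) in ((.012,.06,(0,255,255)),(.012,.032,(0,0,255)),(.052,.032,(255,0,255)),(.122,.003,(255,255,255))):
        t=np.linspace(0,2*np.pi,90);P=[(proj(c,[ctr[0]+r*np.cos(a),ctr[1]+r*np.sin(a),z])-[x0,y0]+.5)*4 for a in t]
        cv2.polylines(im,[np.array(P).round().astype(int)],True,col,1)
    cv2.imwrite(f'pics/ov_{n}.png',im);ims.append(im)
W=800;H=960
can=np.zeros((600,800,3),np.uint8)
a=np.vstack([ims[0][:340],ims[1][:260,:400]] if 0 else [ims[0][:,:360],ims[1][:,:360]]); a=cv2.resize(a,(340,590)); can[:590,:340]=a
b=cv2.resize(ims[2],(450,360));can[:360,345:795]=b
cv2.imwrite('pics/ov.png',can)
```

```text
(no output)
```

View pics/ov.png

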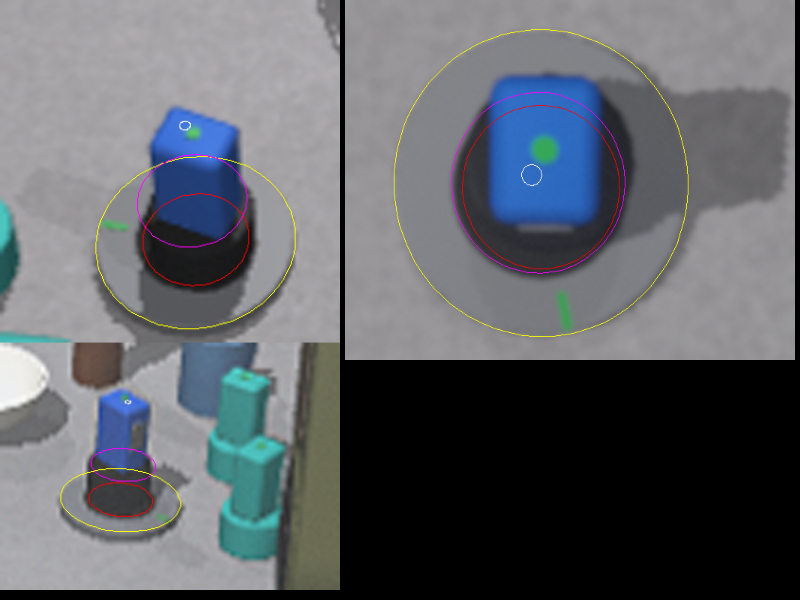

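The base of the scanner lines up with the pad centre, but its top appears 5–8 mm off. I'll move straight above it and look again from the new angle.

Run:
```python
from go import *
need([.4765,-.2235,.36],Ro.from_euler('xyz',[np.pi,0,-.40]))
```

```text
t 1.2833 pos [ 0.3873 -0.1957  0.3598] rpy [ 3.1399e+00  2.8000e-03 -3.9560e-01] w 0.0936 F [-0.4 -0.  -0.5]
shift units [ 2.33 -0.22 -0.01] rot units [0.02 0.04 0.06] | mm [93.1 -8.7 -0.5] deg [0.1  0.16 0.25]
```

```bash
python3 -m pendant '[{"rx":0,"ry":0,"rz":0.05,"tx":0.8,"ty":-0.1,"tz":0,"grip":-1},{"rx":0,"ry":0,"rz":0,"tx":0.8,"ty":-0.1,"tz":0,"grip":-1},{"rx":0,"ry":0,"rz":0,"tx":0.6,"ty":0,"tz":0,"grip":-1},{"rx":0,"ry":0,"rz":0,"tx":0.1,"ty":0,"tz":0,"grip":-1},{"rx":0,"ry":0,"rz":0,"tx":0,"ty":0,"tz":0,"grip":-1},{"rx":0,"ry":0,"rz":0,"tx":0,"ty":0,"tz":0,"grip":-1}]'
python3 - <<'E'
from go import *
need([.4765,-.2235,.36],Ro.from_euler('xyz',[np.pi,0,-.40]))
c=ctrl.camera('wrist');np.save('pics/wrist2.npy',c,allow_pickle=True);cv2.imwrite('pics/wrist2.png',np.array(c['pixels']))
im=np.array(c['pixels']);h=cv2.cvtColor(im,cv2.COLOR_BGR2HSV);g=cv2.inRange(h,(45,120,80),(75,255,255))
for q in cv2.findContours(g,0,2)[0]: print(q[:,0].mean(0),cv2.contourArea(q),onz(c,*q[:,0].mean(0),.122),onz(c,*q[:,0].mean(0),.012))
w1=np.load('pics/wrist1.npy',allow_pickle=True).item()
E
```

```text
time_s: 1.78
ee_pos: [0.477, -0.2292, 0.3593]
eef_rot: [3.139, 0.003, -0.393]
force: [-1.0, 0.1, 0.4]
grip_width: 0.094
t 1.7833 pos [ 0.477  -0.2292  0.3593] rpy [ 3.1394e+00  3.1000e-03 -3.9350e-01] w 0.094 F [-1.   0.1  0.4]
shift units [-0.07 -0.13 -0.02] rot units [0.03 0.04 0.09] | mm [-2.6 -5.1 -0.7] deg [0.12 0.18 0.37]
[325.5  316.75] 15.0 [ 0.34216958 -0.22687094  0.122     ] [ 0.27260107 -0.21654278  0.012     ]
[280.14285714 226.14285714] 4.5 [ 0.45397905 -0.2209706   0.122     ] [ 0.42298731 -0.20860669  0.012     ]
[418.55555556 224.66666667] 22.0 [ 0.40255711 -0.34811888  0.122     ] [ 0.35382365 -0.37962399  0.012     ]
[274.85714286 202.85714286] 14.5 [ 0.47776374 -0.22529932  0.122     ] [ 0.45497826 -0.21442893  0.012     ]
```

View pics/wrist2.png

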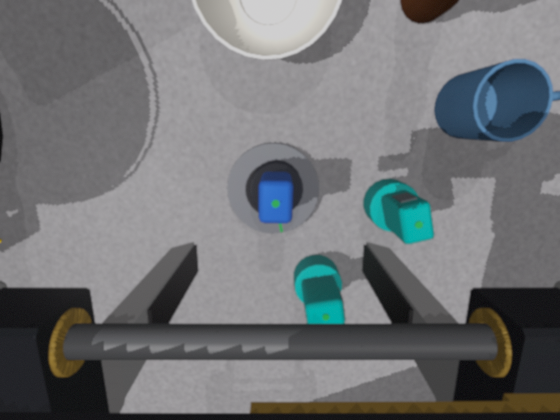

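Run:
```python
from h import *
c=np.load('pics/wrist2.npy',allow_pickle=True).item();im=np.array(c['pixels'])
z=cv2.resize(im[132:242,215:335],None,fx=5,fy=5,interpolation=cv2.INTER_CUBIC)
z=cv2.convertScaleAbs(z,alpha=1.6)
for ctr,col in(((.4725,-.219),(0,255,255)),((.4777,-.2255),(0,0,255))):
  for r,zz in((.06,.012),(.032,.012),(.032,.052)):
    t=np.linspace(0,2*np.pi,120)
    P=[(proj(c,[ctr[0]+r*np.cos(a),ctr[1]+r*np.sin(a),zz])-[215,132]+.5)*5 for a in t];cv2.polylines(z,[np.array(P).astype(int)],True,col,1)
cv2.imwrite('pics/w2.png',z)
```

```text
(no output)
```

View pics/w2.png

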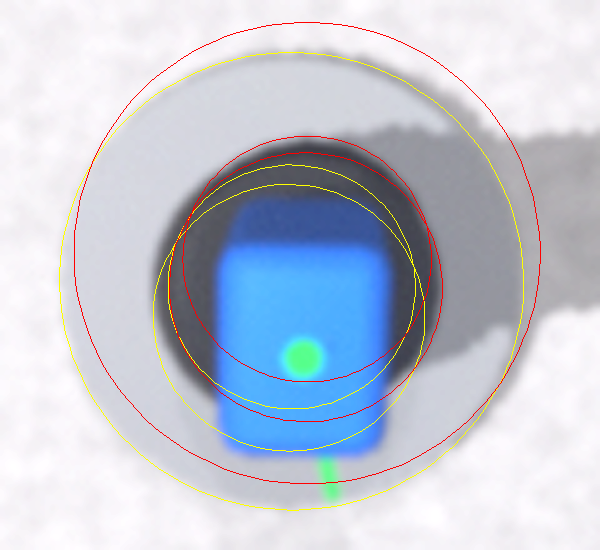

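The LED fix from two wrist views agrees to 0.4 mm: scanner axis at (0.4777, −0.2255), with the pad centre near (0.4725, −0.219). So the scanner seems to stand a few millimetres off centre. I'll check the empty pad after lifting. Now descending.

Run:
```python
from go import *
need([.4777,-.2255,.168],Ro.from_euler('xyz',[np.pi,0,-.396]))
```

```text
t 1.8333 pos [ 0.4767 -0.2291  0.3594] rpy [ 3.1394e+00  3.1000e-03 -3.9370e-01] w 0.0937 F [ 0.2 -0.4  0.2]
shift units [ 0.   -0.1   4.78] rot units [0.03 0.04 0.03] | mm [ 1.000e-01 -4.100e+00  1.914e+02] deg [0.13 0.18 0.13]
```

```bash
python3 -m pendant '[{"rx":0.03,"ry":0.04,"rz":0.03,"tx":0,"ty":-0.1,"tz":0.6,"grip":-1},{"rx":0,"ry":0,"rz":0,"tx":0,"ty":0,"tz":0.6,"grip":-1},{"rx":0,"ry":0,"rz":0,"tx":0,"ty":0,"tz":0.6,"grip":-1},{"rx":0,"ry":0,"rz":0,"tx":0,"ty":0,"tz":0.6,"grip":-1},{"rx":0,"ry":0,"rz":0,"tx":0,"ty":0,"tz":0.3,"grip":-1},{"rx":0,"ry":0,"rz":0,"tx":0,"ty":0,"tz":0,"grip":-1}]'
python3 - <<'E'
from go import *
need([.4777,-.2255,.168],Ro.from_euler('xyz',[np.pi,0,-.396]))
E
```

```text
time_s: 2.33
ee_pos: [0.4735, -0.2256, 0.251]
eef_rot: [3.141, -0.006, -0.395]
force: [-0.1, -0.5, 0.4]
grip_width: 0.0939
t 2.3333 pos [ 0.4735 -0.2256  0.251 ] rpy [ 3.1406 -0.0063 -0.3955] w 0.0939 F [-0.1 -0.5  0.4]
shift units [ 0.08 -0.04  2.08] rot units [ 0.01 -0.09  0.01] | mm [ 3.3 -1.8 83. ] deg [ 0.06 -0.36  0.03]
```

```bash
python3 -m pendant '[{"rx":0,"ry":-0.08,"rz":0,"tx":0.08,"ty":-0.04,"tz":0.5,"grip":-1},{"rx":0,"ry":0,"rz":0,"tx":0,"ty":0,"tz":0.5,"grip":-1},{"rx":0,"ry":0,"rz":0,"tx":0.02,"ty":0,"tz":0.5,"grip":-1},{"rx":0,"ry":0,"rz":0,"tx":0.02,"ty":0,"tz":0.3,"grip":-1},{"rx":0,"ry":0,"rz":0,"tx":0,"ty":0,"tz":0.2,"grip":-1},{"rx":0,"ry":0,"rz":0,"tx":0,"ty":0,"tz":0,"grip":-1},{"rx":0,"ry":0,"rz":0,"tx":0,"ty":0,"tz":0,"grip":-1}]'
python3 - <<'E'
from go import *
need([.4777,-.2255,.168],Ro.from_euler('xyz',[np.pi,0,-.396]))
c=ctrl.camera('wrist');cv2.imwrite('pics/wrist3.png',np.array(c['pixels']))
c=ctrl.camera('scene');cv2.imwrite('pics/scene3.png',cv2.resize(np.array(c['pixels'])[180:340,150:360],None,fx=3.5,fy=3.5,interpolation=cv2.INTER_CUBIC))
E
```

```text
time_s: 2.92
ee_pos: [0.4773, -0.2273, 0.1762]
eef_rot: [3.139, -0.01, -0.395]
force: [0.4, 0.1, 0.6]
grip_width: 0.0937
t 2.9167 pos [ 0.4773 -0.2273  0.1762] rpy [ 3.1395 -0.0095 -0.3952] w 0.0937 F [0.4 0.1 0.6]
shift units [-0.01 -0.05  0.2 ] rot units [ 0.03 -0.14  0.01] | mm [-0.4 -1.8  8.1] deg [ 0.12 -0.54  0.05]
```

View pics/wrist3.png

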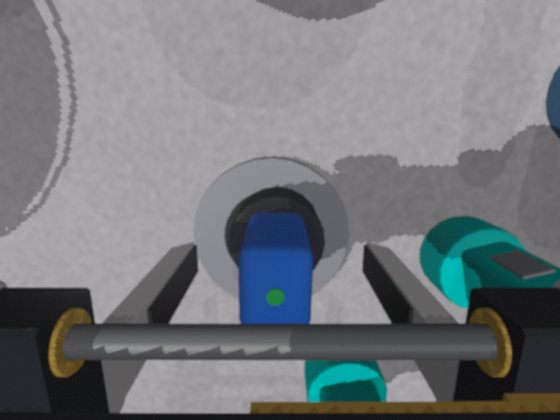

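View pics/scene3.png

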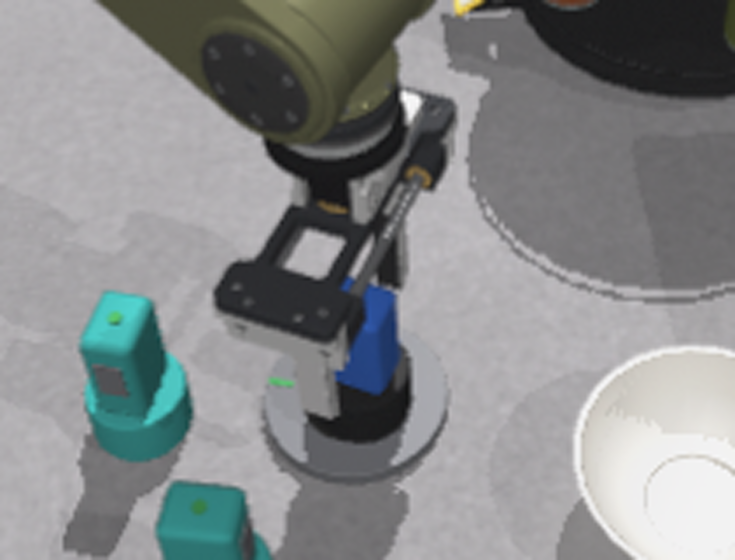

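The wrist view shows the handle between the open fingers, at x ≈ 275 against a finger middle of 280. The scene view confirms it, with the fingers clear of the look-alikes. A small correction, then closing.

```bash
python3 -m pendant '[{"rx":0.03,"ry":-0.14,"rz":0,"tx":0,"ty":-0.08,"tz":0.25,"grip":-1},{"rx":0,"ry":0,"rz":0,"tx":0,"ty":0,"tz":0,"grip":-1},{"rx":0,"ry":0,"rz":0,"tx":0,"ty":0,"tz":0,"grip":-1}]'
python3 - <<'E'
from go import *
need([.4777,-.2255,.168],Ro.from_euler('xyz',[np.pi,0,-.396]))
E
```

```text
time_s: 3.27
ee_pos: [0.4794, -0.2244, 0.1676]
eef_rot: [3.141, -0.003, -0.395]
force: [0.1, -0.4, 0.7]
grip_width: 0.0939
t 3.2667 pos [ 0.4794 -0.2244  0.1676] rpy [ 3.1413e+00 -2.8000e-03 -3.9520e-01] w 0.0939 F [ 0.1 -0.4  0.7]
shift units [-0.03  0.04 -0.01] rot units [ 0.   -0.04  0.01] | mm [-1.1  1.6 -0.4] deg [ 0.02 -0.16  0.04]
```

```bash
python3 -m pendant '[{"rx":0,"ry":-0.04,"rz":0,"tx":-0.02,"ty":0,"tz":0,"grip":0.2},{"rx":0,"ry":0,"rz":0,"tx":0,"ty":0,"tz":0,"grip":0.5},{"rx":0,"ry":0,"rz":0,"tx":0,"ty":0,"tz":0,"grip":0.5},{"rx":0,"ry":0,"rz":0,"tx":0,"ty":0,"tz":0,"grip":0.5},{"rx":0,"ry":0,"rz":0,"tx":0,"ty":0,"tz":0,"grip":0.5},{"rx":0,"ry":0,"rz":0,"tx":0,"ty":0,"tz":0,"grip":0.5}]' 10
```

```text
time_s: 3.77
ee_pos: [0.4788, -0.224, 0.168]
eef_rot: [3.141, -0.0, -0.395]
force: [-0.6, -0.7, 0.3]
grip_width: 0.0578
```

```bash
python3 -m pendant '[{"rx":0,"ry":0,"rz":0,"tx":0,"ty":0,"tz":0,"grip":0.5},{"rx":0,"ry":0,"rz":0,"tx":0,"ty":0,"tz":0,"grip":0.5},{"rx":0,"ry":0,"rz":0,"tx":0,"ty":0,"tz":0,"grip":0.5},{"rx":0,"ry":0,"rz":0,"tx":0,"ty":0,"tz":0,"grip":0.5},{"rx":0,"ry":0,"rz":0,"tx":0,"ty":0,"tz":0,"grip":0.5},{"rx":0,"ry":0,"rz":0,"tx":0,"ty":0,"tz":0,"grip":0.5}]' 10
```

```text
time_s: 4.27
ee_pos: [0.4787, -0.2241, 0.168]
eef_rot: [3.141, -0.0, -0.395]
force: [-0.0, -0.6, 0.1]
grip_width: 0.0337
```

```bash
python3 -m pendant '[{"rx":0,"ry":0,"rz":0,"tx":0,"ty":0,"tz":0,"grip":1},{"rx":0,"ry":0,"rz":0,"tx":0,"ty":0,"tz":0,"grip":1},{"rx":0,"ry":0,"rz":0,"tx":0,"ty":0,"tz":0,"grip":1}]' 45
python3 -m pendant '[{"rx":0,"ry":0,"rz":0,"tx":0,"ty":0,"tz":-0.3,"grip":1},{"rx":0,"ry":0,"rz":0,"tx":0,"ty":0,"tz":-0.4,"grip":1},{"rx":0,"ry":0,"rz":0,"tx":0,"ty":0,"tz":-0.8,"grip":1},{"rx":0,"ry":0,"rz":0,"tx":0,"ty":0,"tz":-0.9,"grip":1},{"rx":0,"ry":0,"rz":0,"tx":0,"ty":0,"tz":-0.9,"grip":1},{"rx":0,"ry":0,"rz":0,"tx":0,"ty":0,"tz":-0.5,"grip":1},{"rx":0,"ry":0,"rz":0,"tx":0,"ty":0,"tz":-0.1,"grip":1},{"rx":0,"ry":0,"rz":0,"tx":0,"ty":0,"tz":0,"grip":1}]'
python3 - <<'E'
from h import *
for n in('wrist','scene','side'):
    c=ctrl.camera(n);np.save(f'pics/{n}4.npy',c,allow_pickle=True);cv2.imwrite(f'pics/{n}4.png',np.array(c['pixels']))
o=ctrl.get_obs();print(o['qpos'],o['ee_pos'],o['force'])
E
```

```text
time_s: 4.52
ee_pos: [0.4787, -0.2241, 0.168]
eef_rot: [3.141, -0.0, -0.395]
force: [-0.1, 0.4, 0.4]
grip_width: 0.0339
time_s: 5.18
ee_pos: [0.4775, -0.2232, 0.327]
eef_rot: [-3.141, 0.009, -0.395]
force: [-0.9, -0.0, -1.4]
grip_width: 0.0337
[-5.06830074e-01  2.36059577e-01  1.54990655e+00 -7.47002457e-05
  1.36841610e+00  1.45895736e+00] [ 0.47714457 -0.22306459  0.32471082] [-0.57675097  0.52752742 -2.35188945]
```

View pics/scene4.png

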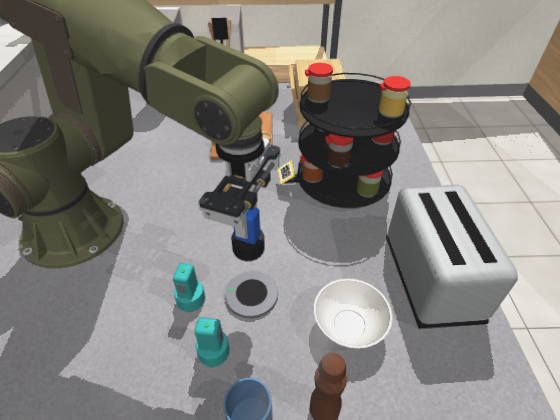

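View pics/wrist4.png

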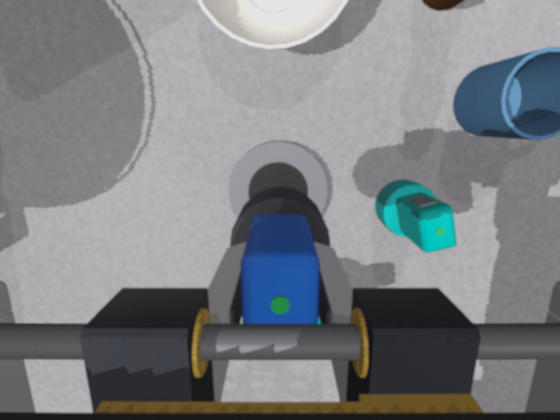

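Held: grip 33.7 mm and about 2.4 N of weight. The bare pad is visible with a dark disc in the middle. Moving to a view of the tag from above.

```bash
python3 - <<'E'
from go import *
need([.44,.155,.36],Ro.from_euler('xyz',[np.pi,0,.103]))
E
python3 -m pendant '[{"rx":0,"ry":0,"rz":-0.5,"tx":-0.1,"ty":-0.4,"tz":-0.3,"grip":1},{"rx":0,"ry":0,"rz":-0.9,"tx":-0.3,"ty":-0.8,"tz":-0.3,"grip":1},{"rx":0,"ry":0,"rz":-0.9,"tx":-0.3,"ty":-0.8,"tz":-0.2,"grip":1},{"rx":0,"ry":0,"rz":-0.9,"tx":-0.2,"ty":-0.8,"tz":-0.1,"grip":1},{"rx":0,"ry":0,"rz":-0.9,"tx":-0.1,"ty":-0.8,"tz":0,"grip":1},{"rx":0,"ry":0,"rz":-0.9,"tx":-0.1,"ty":-0.8,"tz":0,"grip":1},{"rx":0,"ry":0,"rz":-0.9,"tx":0,"ty":-0.8,"tz":0,"grip":1},{"rx":0,"ry":0,"rz":-0.5,"tx":0,"ty":-0.8,"tz":0,"grip":1}]'
python3 - <<'E'
from go import *
need([.44,.155,.36],Ro.from_euler('xyz',[np.pi,0,.103]))
E
```

```text
t 5.3333 pos [ 0.4771 -0.2231  0.3247] rpy [-3.1402  0.0127 -0.395 ] w 0.0335 F [-0.6  0.5 -2.4]
shift units [-4.5  -8.37 -0.81] rot units [-0.06  0.17 -7.13] | mm [-180.2 -334.7  -32.5] deg [ -0.26   0.69 -28.53]
time_s: 6.0
ee_pos: [0.4765, 0.0279, 0.3492]
eef_rot: [-3.127, 0.033, 0.063]
force: [0.1, -0.5, -2.4]
grip_width: 0.0341
t 6.0 pos [0.4765 0.0279 0.3492] rpy [-3.127   0.0333  0.0628] w 0.0341 F [ 0.1 -0.5 -2.4]
shift units [-0.72 -3.23 -0.2 ] rot units [-0.22  0.47 -0.58] | mm [ -28.8 -129.3   -8. ] deg [-0.87  1.89 -2.32]
```

```bash
python3 -m pendant '[{"rx":-0.2,"ry":0.3,"rz":-0.3,"tx":-0.2,"ty":-0.8,"tz":-0.1,"grip":1},{"rx":0,"ry":0.2,"rz":-0.3,"tx":-0.2,"ty":-0.8,"tz":-0.1,"grip":1},{"rx":0,"ry":0,"rz":0,"tx":-0.2,"ty":-0.8,"tz":0,"grip":1},{"rx":0,"ry":0,"rz":0,"tx":-0.1,"ty":-0.6,"tz":0,"grip":1},{"rx":0,"ry":0,"rz":0,"tx":0,"ty":-0.2,"tz":0,"grip":1},{"rx":0,"ry":0,"rz":0,"tx":0,"ty":0,"tz":0,"grip":1},{"rx":0,"ry":0,"rz":0,"tx":0,"ty":0,"tz":0,"grip":1}]'
python3 - <<'E'
from go import *
c=ctrl.camera('wrist');np.save('pics/wrist5.npy',c,allow_pickle=True);im=np.array(c['pixels']);cv2.imwrite('pics/wrist5.png',im)
need([.44,.155,.36],Ro.from_euler('xyz',[np.pi,0,.103]))
E
```

```text
time_s: 6.58
ee_pos: [0.4326, 0.1629, 0.3468]
eef_rot: [-3.141, 0.015, 0.116]
force: [0.5, -0.3, -2.7]
grip_width: 0.0339
t 6.6333 pos [0.4327 0.1626 0.3468] rpy [-3.1414  0.0152  0.1155] w 0.0334 F [-0.7  0.6 -2.6]
shift units [ 0.15  0.21 -0.33] rot units [-0.    0.22  0.18] | mm [  6.2   8.4 -13.3] deg [-0.    0.87  0.72]
```

View pics/wrist5.png

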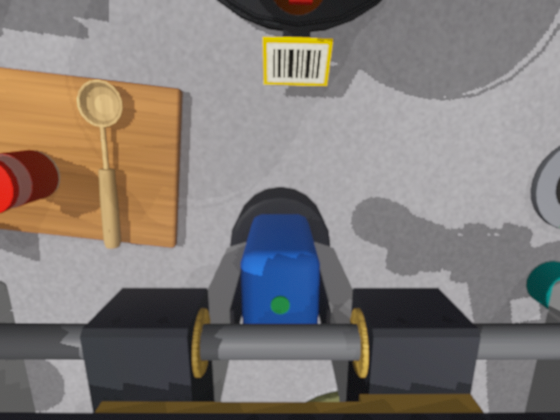

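The tag is clearly visible in the wrist view at (298,62), with its frame corners near (264,38), (333,40), (329,87) and (263,85).

```bash
cat > tag.py <<'E'
from h import *
def tag(c,roi):
    im=np.array(c['pixels']);h=cv2.cvtColor(im,cv2.COLOR_BGR2HSV);x0,y0,x1,y1=roi
    k=np.zeros(im.shape[:2],np.uint8);k[y0:y1,x0:x1]=cv2.inRange(h,(20,100,80),(36,255,255))[y0:y1,x0:x1]
    q=cv2.convexHull(max(cv2.findContours(k,0,2)[0],key=cv2.contourArea))
    ap=cv2.approxPolyDP(q,4,True)[:,0].astype(float); ctr=ap.mean(0); ap+= .5*np.sign(ap-ctr)
    print('corners',ap.tolist()); return ap
def solve(c,ap,up_first):
    # ap ordered: upper-left, upper-right, lower-right, lower-left as seen with rack up; returns
    dz=.025*np.sin(np.radians(35));P=np.array([onz(c,*p,.052+s*dz) for p,s in zip(ap,(1,1,-1,-1))])
    print(P.round(4).tolist()); print('sides',[np.linalg.norm(P[i]-P[i-1]).round(4) for i in range(4)],'centre',P.mean(0).round(4))
    e=(P[0]-P[1])+(P[3]-P[2]); print('az outward',np.degrees(np.arctan2(e[1],e[0]))+90)
    n=np.linalg.svd(P-P.mean(0))[2][2];n*=np.sign(n[2]);print('n tilt',np.degrees(np.arccos(n[2])),np.degrees(np.arctan2(n[1],n[0])))
    K=np.array([[c['fx'],0,c['cx']],[0,c['fy'],c['cy']],[0,0,1]]);ob=np.array([[-.035,.025,0],[.035,.025,0],[.035,-.025,0],[-.035,-.025,0]])
    und=cv2.undistortPoints(ap[:,None],K,np.array([c['k1'],0,0,0,0.]))
    for pv in zip(*cv2.solvePnPGeneric(ob,und,np.eye(3),None,flags=cv2.SOLVEPNP_IPPE)[1:3]):
        T=np.array(c['world_from_camera']);F=np.diag([1,-1,-1]);t=T[:3,:3]@F@pv[1][:,0]+T[:3,3];N=T[:3,:3]@F@cv2.Rodrigues(pv[0])[0][:,2]
        print('pnp',t.round(4),N.round(3),np.degrees(np.arccos(N[2])).round(1),np.degrees(np.arctan2(N[1],N[0])).round(1))
E
python3 - <<'E'
from tag import *
c=np.load('pics/wrist5.npy',allow_pickle=True).item()
ap=tag(c,(240,25,350,100))
o=sorted(ap.tolist(),key=lambda p:p[1]);up=sorted(o[:2]);lo=sorted(o[2:])[::-1]
solve(c,np.array(up+lo),1)
# pad from scene4: dark disc and pad ellipse
E
```

```text
corners [[332.5, 37.5], [327.5, 85.5], [263.5, 84.5], [262.5, 36.5]]
[[0.5821, 0.1971, 0.0663], [0.5891, 0.1292, 0.0663], [0.5481, 0.1239, 0.0377], [0.5411, 0.1932, 0.0377]]
sides [np.float64(0.0502), np.float64(0.0683), np.float64(0.0504), np.float64(0.0697)] centre [0.5651 0.1609 0.052 ]
az outward 185.85105701280122
n tilt 34.77356013005411 -174.14952868169672
pnp [0.5661 0.1607 0.0462] [-0.531 -0.04   0.846] 32.2 -175.7
pnp [0.5671 0.1611 0.0473] [0.242 0.091 0.966] 15.0 20.7
```

The wrist fix of the tag is (0.5651, 0.1609, 0.052), azimuth 185.85°, with sides of 69 × 50 mm. This agrees with the scene and side views to about 2 mm. I'll take the middle and work out the scan pose.

```bash
cat > scan.py <<'E'
from go import *
t=np.array([.5651,.1612,.052]);a=np.radians(5.85);b=np.radians(35)
n=np.array([-np.sin(b)*np.cos(a),-np.sin(b)*np.sin(a),np.cos(b)])
x=np.array([np.cos(b)*np.cos(a),np.cos(b)*np.sin(a),np.sin(b)])
R=Ro.from_matrix(np.stack([x,np.cross(-n,x),-n],1))
tcp=t+.236*n
def rep():
    o=ctrl.get_obs();R0=Ro.from_euler('xyz',o['eef_rot']);z=R0.as_matrix()[:,2];w=o['ee_pos']+.156*z
    L=(t-w)@-n/(z@-n); hit=w+L*z-t
    print('dist',round((w-t)@n,4),'hit off mm',(hit*1000).round(1),'angle',np.degrees(np.arccos(-z@n)).round(2)); 
if __name__=='__main__':
    print(tcp); need(tcp,R); rep()
E
python3 scan.py
```

```text
[0.43044092 0.14740309 0.24531988]
t 6.6333 pos [0.4327 0.1626 0.3468] rpy [-3.1414  0.0152  0.1155] w 0.0334 F [-0.7  0.6 -2.6]
shift units [-0.06  0.37  2.54] rot units [-0.06  8.97  0.19] | mm [ -2.5  14.8 101.5] deg [-0.24 35.87  0.74]
dist 0.1905 hit off mm [-138.3    0.8  -96.3] angle 35.87
```

```bash
python3 -m pendant '[{"rx":0,"ry":0.5,"rz":0,"tx":0,"ty":0.1,"tz":0,"grip":1},{"rx":0,"ry":1,"rz":0,"tx":0,"ty":0.1,"tz":0,"grip":1},{"rx":0,"ry":1,"rz":0,"tx":0,"ty":0.1,"tz":0,"grip":1},{"rx":0,"ry":1,"rz":0.1,"tx":0,"ty":0.1,"tz":0,"grip":1},{"rx":0,"ry":1,"rz":0,"tx":0,"ty":0,"tz":0,"grip":1},{"rx":0,"ry":1,"rz":0,"tx":0,"ty":0,"tz":0,"grip":1},{"rx":0,"ry":1,"rz":0,"tx":0,"ty":0,"tz":0,"grip":1},{"rx":0,"ry":1,"rz":0,"tx":0,"ty":0,"tz":0,"grip":1}]'
python3 scan.py
```

```text
time_s: 7.3
ee_pos: [0.4386, 0.1356, 0.3431]
eef_rot: [3.138, -0.522, 0.096]
force: [1.2, 0.0, -2.3]
grip_width: 0.0342
[0.43044092 0.14740309 0.24531988]
t 7.3 pos [0.4386 0.1356 0.3431] rpy [ 3.138  -0.5217  0.0965] w 0.0342 F [ 1.2  0.  -2.3]
shift units [-1.37 -0.32  2.03] rot units [ 0.1   1.28 -0.07] | mm [-54.8 -12.8  81.2] deg [ 0.38  5.11 -0.26]
dist 0.1567 hit off mm [ 29.1 -11.7  19.4] angle 5.12
```

```bash
python3 -m pendant '[{"rx":0.1,"ry":0.6,"rz":0,"tx":-0.4,"ty":-0.2,"tz":0,"grip":1},{"rx":0,"ry":0.5,"rz":0,"tx":-0.4,"ty":-0.1,"tz":0.3,"grip":1},{"rx":0,"ry":0,"rz":0,"tx":-0.3,"ty":0,"tz":0.4,"grip":1},{"rx":0,"ry":0,"rz":0,"tx":-0.2,"ty":0,"tz":0.4,"grip":1},{"rx":0,"ry":0,"rz":0,"tx":0,"ty":0,"tz":0.4,"grip":1},{"rx":0,"ry":0,"rz":0,"tx":0,"ty":0,"tz":0,"grip":1},{"rx":0,"ry":0,"rz":0,"tx":0,"ty":0,"tz":0,"grip":1}]'
python3 scan.py
```

```text
time_s: 7.88
ee_pos: [0.4274, 0.1379, 0.2608]
eef_rot: [3.139, -0.604, 0.087]
force: [-0.2, -0.1, -2.5]
grip_width: 0.0339
[0.43044092 0.14740309 0.24531988]
t 7.8833 pos [0.4274 0.1379 0.2608] rpy [ 3.1393 -0.6037  0.087 ] w 0.0339 F [-0.2 -0.1 -2.5]
shift units [-0.14 -0.23  0.37] rot units [ 0.16  0.1  -0.18] | mm [-5.6 -9.3 14.9] deg [ 0.63  0.41 -0.71]
dist 0.095 hit off mm [  4.3 -11.6   2.2] angle 0.75
```

```bash
python3 -m pendant '[{"rx":0.15,"ry":0.1,"rz":-0.15,"tx":-0.14,"ty":-0.23,"tz":0.2,"grip":1},{"rx":0,"ry":0,"rz":0,"tx":0,"ty":0,"tz":0.18,"grip":1},{"rx":0,"ry":0,"rz":0,"tx":0,"ty":0,"tz":0,"grip":1},{"rx":0,"ry":0,"rz":0,"tx":0,"ty":0,"tz":0,"grip":1}]'
python3 scan.py
```

```text
time_s: 8.22
ee_pos: [0.4319, 0.1452, 0.2469]
eef_rot: [3.141, -0.612, 0.096]
force: [-0.2, 0.1, -1.4]
grip_width: 0.0337
[0.43044092 0.14740309 0.24531988]
t 8.2167 pos [0.4319 0.1452 0.2469] rpy [ 3.141  -0.6118  0.0965] w 0.0337 F [-0.2  0.1 -1.4]
shift units [-0.05 -0.06  0.01] rot units [ 0.05 -0.01 -0.07] | mm [-1.9 -2.3  0.6] deg [ 0.22 -0.05 -0.26]
dist 0.0806 hit off mm [ 2.  -3.   1.2] angle 0.22
```

```bash
python3 -m pendant '[{"rx":0.06,"ry":0,"rz":-0.07,"tx":-0.06,"ty":-0.07,"tz":0.01,"grip":1},{"rx":0,"ry":0,"rz":0,"tx":0,"ty":0,"tz":0,"grip":1},{"rx":0,"ry":0,"rz":0,"tx":0,"ty":0,"tz":0,"grip":1}]'
python3 scan.py
python3 - <<'E'
from h import *
for n in('wrist','scene','side'):
    c=ctrl.camera(n);np.save(f'pics/{n}6.npy',c,allow_pickle=True);im=np.array(c['pixels']);cv2.imwrite(f'pics/{n}6.png',im)
    if n=='scene':a=cv2.resize(im[80:240,190:350],(400,400),interpolation=cv2.INTER_CUBIC)
    if n=='side':b=cv2.resize(im[140:270,220:350],(400,400),interpolation=cv2.INTER_CUBIC)
cv2.imwrite('pics/ab6.png',np.hstack([a,b]))
E
```

```text
time_s: 8.47
ee_pos: [0.4301, 0.1474, 0.2466]
eef_rot: [-3.141, -0.613, 0.102]
force: [0.3, 0.5, -2.3]
grip_width: 0.0338
[0.43044092 0.14740309 0.24531988]
t 8.4667 pos [0.4301 0.1474 0.2466] rpy [-3.1415 -0.6134  0.1018] w 0.0338 F [ 0.3  0.5 -2.3]
shift units [-0.01  0.    0.03] rot units [ 0.   -0.04 -0.  ] | mm [-0.5  0.   1.3] deg [ 0.   -0.15 -0.01]
dist 0.0813 hit off mm [0.9 0.1 0.6] angle 0.15
```

View pics/ab6.png

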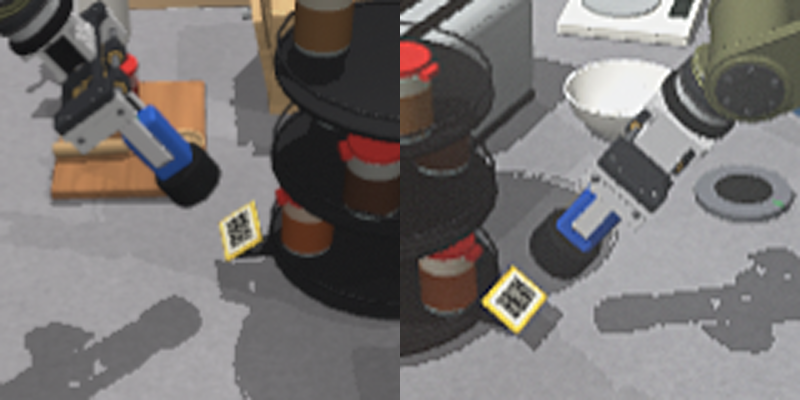

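View pics/wrist6.png

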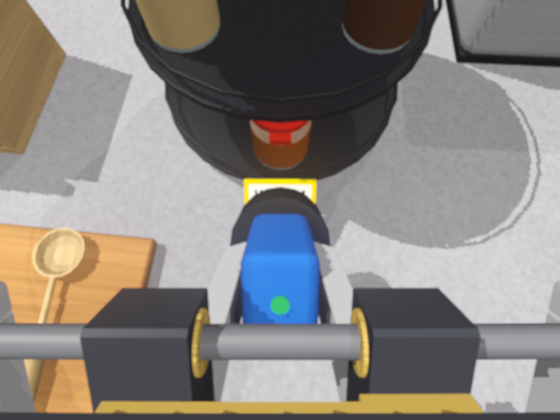

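The tag sits symmetrically behind the head (244–316, middle 280; LED at 280, as at the grasp, so no slip), and its edge is level in the view. A quick check of its upper edge, then I hold for over 2 s.

```bash
python3 - <<'E'
from tag import *
c=np.load('pics/wrist6.npy',allow_pickle=True).item()
p=onz(c,243.5,179,.0663);q=onz(c,316.5,179,.0663);print(p,q,np.linalg.norm(p-q),(p+q)/2,'expected',np.array([.5651,.1612,.052])+.025*np.array([.815,.0835,.5736]))
E
H='x'; python3 -m pendant '[{"rx":0,"ry":-0.03,"rz":0,"tx":0,"ty":0,"tz":0.02,"grip":1},{"rx":0,"ry":0,"rz":0,"tx":0,"ty":0,"tz":0,"grip":1},{"rx":0,"ry":0,"rz":0,"tx":0,"ty":0,"tz":0,"grip":1},{"rx":0,"ry":0,"rz":0,"tx":0,"ty":0,"tz":0,"grip":1}]'; python3 scan.py
```

```text
[0.58101422 0.19736224 0.0663    ] [0.58808352 0.12810298 0.0663    ] 0.0696191025908725 [0.58454887 0.16273261 0.0663    ] expected [0.585475  0.1632875 0.06634  ]
time_s: 8.95
ee_pos: [0.4306, 0.1475, 0.2459]
eef_rot: [-3.141, -0.611, 0.102]
force: [-0.5, -0.9, -2.7]
grip_width: 0.0339
[0.43044092 0.14740309 0.24531988]
t 8.95 pos [0.4306 0.1475 0.2459] rpy [-3.1414 -0.611   0.1019] w 0.0339 F [-0.5 -0.9 -2.7]
shift units [-0.01  0.    0.01] rot units [-0. -0. -0.] | mm [-0.5  0.1  0.4] deg [-0.   -0.01 -0.01]
dist 0.0804 hit off mm [0.4 0.1 0.3] angle 0.01
```

```bash
python3 -m pendant '[{"rx":0,"ry":0,"rz":0,"tx":0,"ty":0,"tz":0,"grip":1},{"rx":0,"ry":0,"rz":0,"tx":0,"ty":0,"tz":0,"grip":1},{"rx":0,"ry":0,"rz":0,"tx":0,"ty":0,"tz":0,"grip":1},{"rx":0,"ry":0,"rz":0,"tx":0,"ty":0,"tz":0,"grip":1},{"rx":0,"ry":0,"rz":0,"tx":0,"ty":0,"tz":0,"grip":1},{"rx":0,"ry":0,"rz":0,"tx":0,"ty":0,"tz":0,"grip":1},{"rx":0,"ry":0,"rz":0,"tx":0,"ty":0,"tz":0,"grip":1},{"rx":0,"ry":0,"rz":0,"tx":0,"ty":0,"tz":0,"grip":1}]'; python3 scan.py
python3 -m pendant '[{"rx":0,"ry":0,"rz":0,"tx":0,"ty":0,"tz":0,"grip":1},{"rx":0,"ry":0,"rz":0,"tx":0,"ty":0,"tz":0,"grip":1},{"rx":0,"ry":0,"rz":0,"tx":0,"ty":0,"tz":0,"grip":1},{"rx":0,"ry":0,"rz":0,"tx":0,"ty":0,"tz":0,"grip":1},{"rx":0,"ry":0,"rz":0,"tx":0,"ty":0,"tz":0,"grip":1},{"rx":0,"ry":0,"rz":0,"tx":0,"ty":0,"tz":0,"grip":1},{"rx":0,"ry":0,"rz":0,"tx":0,"ty":0,"tz":0,"grip":1},{"rx":0,"ry":0,"rz":0,"tx":0,"ty":0,"tz":0,"grip":1}]'; python3 scan.py
```

```text
time_s: 9.62
ee_pos: [0.4306, 0.1475, 0.2459]
eef_rot: [-3.141, -0.611, 0.102]
force: [0.3, -0.4, -1.0]
grip_width: 0.0341
[0.43044092 0.14740309 0.24531988]
t 9.6167 pos [0.4306 0.1475 0.2459] rpy [-3.1415 -0.6109  0.1019] w 0.0341 F [ 0.3 -0.4 -1. ]
shift units [-0.01  0.    0.01] rot units [ 0. -0. -0.] | mm [-0.5  0.1  0.4] deg [ 0.   -0.   -0.01]
dist 0.0804 hit off mm [0.4 0.1 0.3] angle 0.0
time_s: 10.28
ee_pos: [0.4306, 0.1475, 0.2459]
eef_rot: [-3.141, -0.611, 0.102]
force: [-0.3, -0.5, -2.4]
grip_width: 0.0337
[0.43044092 0.14740309 0.24531988]
t 10.2833 pos [0.4306 0.1475 0.2459] rpy [-3.1415 -0.611   0.1019] w 0.0337 F [-0.3 -0.5 -2.4]
shift units [-0.01  0.    0.01] rot units [ 0. -0. -0.] | mm [-0.5  0.1  0.4] deg [ 0.   -0.01 -0.01]
dist 0.0804 hit off mm [0.4 0.1 0.3] angle 0.01
```

```bash
python3 -m pendant '[{"rx":0,"ry":0,"rz":0,"tx":0,"ty":0,"tz":0,"grip":1},{"rx":0,"ry":0,"rz":0,"tx":0,"ty":0,"tz":0,"grip":1},{"rx":0,"ry":0,"rz":0,"tx":0,"ty":0,"tz":0,"grip":1},{"rx":0,"ry":0,"rz":0,"tx":0,"ty":0,"tz":0,"grip":1},{"rx":0,"ry":0,"rz":0,"tx":0,"ty":0,"tz":0,"grip":1},{"rx":0,"ry":0,"rz":0,"tx":0,"ty":0,"tz":0,"grip":1},{"rx":0,"ry":0,"rz":0,"tx":0,"ty":0,"tz":0,"grip":1},{"rx":0,"ry":0,"rz":0,"tx":0,"ty":0,"tz":0,"grip":1}]'; python3 scan.py
python3 -m pendant '[{"rx":0,"ry":0,"rz":0,"tx":0,"ty":0,"tz":0,"grip":1},{"rx":0,"ry":0,"rz":0,"tx":0,"ty":0,"tz":0,"grip":1},{"rx":0,"ry":0,"rz":0,"tx":0,"ty":0,"tz":0,"grip":1},{"rx":0,"ry":0,"rz":0,"tx":0,"ty":0,"tz":0,"grip":1},{"rx":0,"ry":0,"rz":0,"tx":0,"ty":0,"tz":0,"grip":1},{"rx":0,"ry":0,"rz":0,"tx":0,"ty":0,"tz":0,"grip":1},{"rx":0,"ry":0,"rz":0,"tx":0,"ty":0,"tz":0,"grip":1},{"rx":0,"ry":0,"rz":0,"tx":0,"ty":0,"tz":0,"grip":1}]'; python3 scan.py
```

```text
time_s: 10.95
ee_pos: [0.4306, 0.1475, 0.2459]
eef_rot: [-3.142, -0.611, 0.102]
force: [-0.2, 0.1, -2.0]
grip_width: 0.0337
[0.43044092 0.14740309 0.24531988]
t 10.95 pos [0.4306 0.1475 0.2459] rpy [-3.1415 -0.6109  0.1019] w 0.0337 F [-0.2  0.1 -2. ]
shift units [-0.01  0.    0.01] rot units [ 0. -0. -0.] | mm [-0.5  0.   0.4] deg [ 0.   -0.   -0.01]
dist 0.0804 hit off mm [0.4 0.1 0.3] angle 0.0
time_s: 11.62
ee_pos: [0.4306, 0.1474, 0.2459]
eef_rot: [-3.142, -0.611, 0.102]
force: [-0.1, 0.4, -2.3]
grip_width: 0.0336
[0.43044092 0.14740309 0.24531988]
t 11.6167 pos [0.4306 0.1474 0.2459] rpy [-3.1415 -0.6109  0.1018] w 0.0336 F [-0.1  0.4 -2.3]
shift units [-0.01  0.    0.01] rot units [ 0. -0. -0.] | mm [-0.5  0.   0.4] deg [ 0.   -0.   -0.01]
dist 0.0804 hit off mm [0.4 0.1 0.3] angle 0.0
```

Held steady for more than 2.6 s. Retreating and turning upright.

```bash
python3 -m pendant '[{"rx":0,"ry":0,"rz":0,"tx":0,"ty":0,"tz":-0.4,"grip":1},{"rx":0,"ry":0,"rz":0,"tx":0,"ty":0,"tz":-0.8,"grip":1},{"rx":0,"ry":-0.6,"rz":0,"tx":0.3,"ty":0,"tz":-0.8,"grip":1},{"rx":0,"ry":-1,"rz":0,"tx":0.5,"ty":0,"tz":-0.5,"grip":1},{"rx":0,"ry":-1,"rz":0,"tx":0.5,"ty":0.2,"tz":0,"grip":1},{"rx":0,"ry":-1,"rz":0,"tx":0.3,"ty":0.4,"tz":0,"grip":1},{"rx":0,"ry":-1,"rz":0,"tx":0,"ty":0.6,"tz":0,"grip":1},{"rx":0,"ry":-1,"rz":0,"tx":0,"ty":0.8,"tz":0,"grip":1}]'
python3 - <<'E'
from go import *
need([.385,-.19,.36],Ro.from_euler('xyz',[np.pi,0,-.396]))
E
```

```text
time_s: 12.28
ee_pos: [0.435, 0.0691, 0.3663]
eef_rot: [-3.138, -0.207, 0.112]
force: [0.1, -0.2, -1.6]
grip_width: 0.0341
t 12.2833 pos [0.435  0.0691 0.3663] rpy [-3.1375 -0.2071  0.1123] w 0.0341 F [ 0.1 -0.2 -1.6]
shift units [-1.96  6.3  -0.28] rot units [-0.81 -2.89  7.26] | mm [-78.3 251.8 -11.1] deg [ -3.24 -11.55  29.04]
```

```bash
python3 -m pendant '[{"rx":-0.2,"ry":-0.8,"rz":0.8,"tx":-0.1,"ty":0.8,"tz":0,"grip":1},{"rx":-0.2,"ry":-0.8,"rz":0.9,"tx":-0.2,"ty":0.8,"tz":0,"grip":1},{"rx":-0.2,"ry":-0.6,"rz":0.9,"tx":-0.2,"ty":0.8,"tz":0,"grip":1},{"rx":0,"ry":-0.4,"rz":0.9,"tx":-0.2,"ty":0.8,"tz":0,"grip":1},{"rx":0,"ry":0,"rz":0.9,"tx":-0.1,"ty":0.8,"tz":0,"grip":1},{"rx":0,"ry":0,"rz":0.9,"tx":0,"ty":0.8,"tz":0,"grip":1},{"rx":0,"ry":0,"rz":0.9,"tx":0,"ty":0.8,"tz":0,"grip":1},{"rx":0,"ry":0,"rz":0.6,"tx":0,"ty":0.5,"tz":0,"grip":1}]'
python3 - <<'E'
from go import *
need([.385,-.19,.36],Ro.from_euler('xyz',[np.pi,0,-.396]))
E
```

```text
time_s: 12.95
ee_pos: [0.3779, -0.1834, 0.3655]
eef_rot: [3.132, -0.02, -0.384]
force: [-0.1, 0.2, -2.3]
grip_width: 0.0336
t 12.95 pos [ 0.3779 -0.1834  0.3655] rpy [ 3.1317 -0.0196 -0.3845] w 0.0336 F [-0.1  0.2 -2.3]
shift units [0.22 0.08 0.14] rot units [ 0.14 -0.28  0.16] | mm [8.9 3.4 5.7] deg [ 0.56 -1.12  0.65]
```

```bash
python3 -m pendant '[{"rx":0.14,"ry":-0.28,"rz":0.16,"tx":0.2,"ty":0,"tz":0.1,"grip":1},{"rx":0,"ry":0,"rz":0,"tx":0,"ty":0,"tz":0,"grip":1},{"rx":0,"ry":0,"rz":0,"tx":0,"ty":0,"tz":0,"grip":1}]'
python3 - <<'E'
from go import *
c=ctrl.camera('wrist');np.save('pics/wrist7.npy',c,allow_pickle=True);im=np.array(c['pixels']);cv2.imwrite('pics/wrist7.png',im)
need([.385,-.19,.36],Ro.from_euler('xyz',[np.pi,0,-.396]))
for n in('scene','side'):
    k=ctrl.camera(n);np.save(f'pics/{n}7.npy',k,allow_pickle=True)
E
```

```text
time_s: 13.2
ee_pos: [0.384, -0.1907, 0.3618]
eef_rot: [3.141, -0.001, -0.405]
force: [0.8, 0.1, -1.4]
grip_width: 0.0336
t 13.25 pos [ 0.3841 -0.1903  0.3617] rpy [ 3.1407e+00 -1.2000e-03 -4.0430e-01] w 0.0338 F [-0.6 -0.8 -1.7]
shift units [ 0.02 -0.02  0.04] rot units [ 0.01 -0.02 -0.12] | mm [ 0.7 -0.7  1.7] deg [ 0.05 -0.07 -0.47]
```

View pics/wrist7.png

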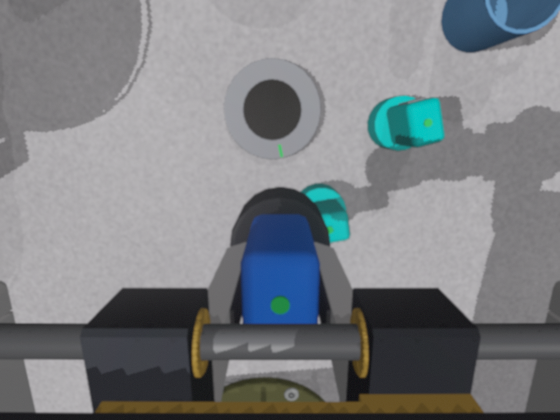

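The empty pad is fully visible, centre near (273,108), with its dark disc in the middle. Fitting both ellipses in the wrist, scene and side views.

Run:
```python
from h import *
def circ(c,pts,z):
    P=np.array([onz(c,*p,z)[:2] for p in pts]);A=np.c_[2*P,np.ones(len(P))]
    s=np.linalg.lstsq(A,(P**2).sum(1),rcond=None)[0];return s[:2].round(4),np.sqrt(s[2]+s[:2]@s[:2]).round(4)
for n,f,roi in(('wrist','wrist7',(215,50,330,170)),('scene','scene7',(215,265,290,320)),('side','side7',(305,180,360,220))):
    c=np.load(f'pics/{f}.npy',allow_pickle=True).item();im=np.array(c['pixels']);x0,y0,x1,y1=roi
    g=cv2.cvtColor(im,cv2.COLOR_BGR2GRAY)[y0:y1,x0:x1]
    m=cv2.inRange(g,0,75); q=max(cv2.findContours(m,0,1)[0],key=cv2.contourArea)
    hull=cv2.convexHull(q)[:,0].astype(float);hull+=[x0,y0]
    print(n,'disc',cv2.fitEllipse(hull.astype(np.float32)),circ(c,hull,.012))
    cv2.imwrite(f'pics/pad7{n}.png',cv2.resize(cv2.convertScaleAbs(im[y0:y1,x0:x1],alpha=1.4),(560,int(560*(y1-y0)/(x1-x0))),interpolation=cv2.INTER_CUBIC))
```

```text
wrist disc ((271.85467529296875, 109.11917114257812), (55.41587448120117, 58.052886962890625), 176.20899963378906) (array([ 0.4723, -0.2188]), np.float64(0.0341))
scene disc ((251.119384765625, 292.2222595214844), (25.743000030517578, 30.392826080322266), 79.17017364501953) (array([ 0.4722, -0.2185]), np.float64(0.0345))
side disc ((331.3105773925781, 201.0074462890625), (8.46642780303955, 17.592256546020508), 92.60650634765625) (array([ 0.4714, -0.2166]), np.float64(0.032))
```

View pics/pad7wrist.png

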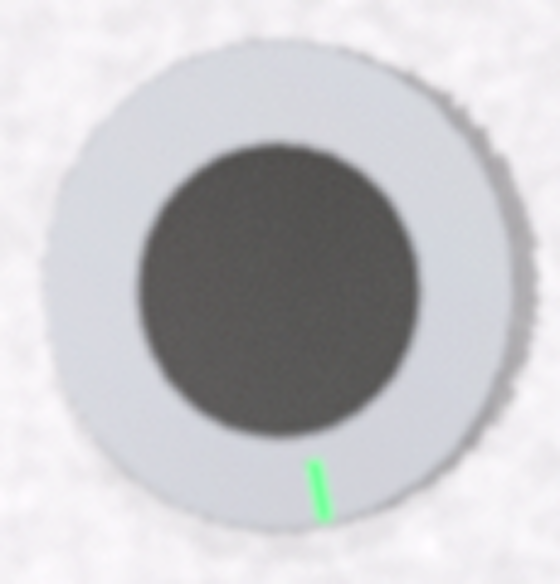

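View pics/pad7scene.png

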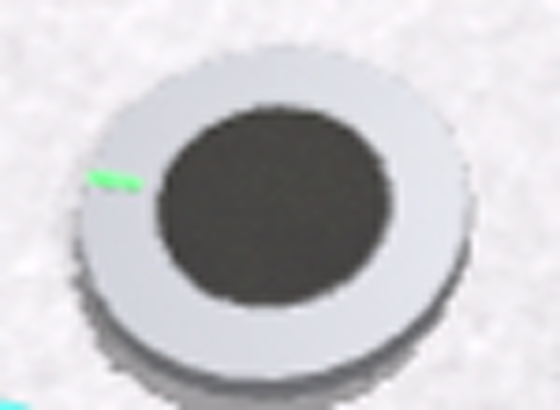

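Run:
```python
from go import *
for f,p in(('wrist4',[.4771,-.2231,.3247]),('wrist7',[.3841,-.1903,.3617])):
    c=np.load(f'pics/{f}.npy',allow_pickle=True).item();h=cv2.cvtColor(np.array(c['pixels']),cv2.COLOR_BGR2HSV)
    g=np.zeros(h.shape[:2],np.uint8);g[290:320,265:295]=cv2.inRange(h,(45,100,60),(75,255,255))[290:320,265:295]
    q=np.argwhere(g).mean(0)[::-1]
    L=onz(c,*q,p[2]-.046); yaw=-.395 if f=='wrist4' else -.404
    X=np.array([np.cos(yaw),np.sin(yaw)]);Y=np.array([np.sin(yaw),-np.cos(yaw)])
    dd=L[:2]-np.array(p[:2]);print(f,q,L,'tool x,y off mm',dd@X*1e3,dd@Y*1e3)
```

```text
wrist4 [279.62149533 304.50934579] [ 0.4751359  -0.22225147  0.2787    ] tool x,y off mm -2.139384124509132 -0.02738912565659455
wrist7 [279.657277   304.48826291] [ 0.38332364 -0.19046329  0.3157    ] tool x,y off mm -0.6496679978266569 0.45532693909528527
```

The pad centre is (0.4723, −0.2187); the disc and rim fits and the scene view agree within 0.5 mm, the side view within about 2 mm. The held scanner's axis is within 1 mm of the tool axis. Moving above the pad.

```bash
cat > pl.py <<'E'
from go import *
need([.4728,-.2188,.168],Ro.from_euler('xyz',[np.pi,0,-.396]))
E
python3 -m pendant '[{"rx":0,"ry":0,"rz":-0.1,"tx":0.6,"ty":-0.05,"tz":0,"grip":1},{"rx":0,"ry":0,"rz":0,"tx":0.7,"ty":-0.05,"tz":0,"grip":1},{"rx":0,"ry":0,"rz":0,"tx":0.6,"ty":0,"tz":0.2,"grip":1},{"rx":0,"ry":0,"rz":0,"tx":0.3,"ty":0,"tz":0.6,"grip":1},{"rx":0,"ry":0,"rz":0,"tx":0,"ty":0,"tz":0.7,"grip":1},{"rx":0,"ry":0,"rz":0,"tx":0,"ty":0,"tz":0.6,"grip":1},{"rx":0,"ry":0,"rz":0,"tx":0,"ty":0,"tz":0,"grip":1},{"rx":0,"ry":0,"rz":0,"tx":0,"ty":0,"tz":0,"grip":1}]'; python3 pl.py
```

```text
time_s: 14.02
ee_pos: [0.4729, -0.2157, 0.2786]
eef_rot: [3.139, -0.011, -0.383]
force: [0.1, -0.6, -1.3]
grip_width: 0.0338
t 14.0167 pos [ 0.4729 -0.2157  0.2786] rpy [ 3.1391 -0.0107 -0.3828] w 0.0338 F [ 0.1 -0.6 -1.3]
shift units [-0.    0.07  2.77] rot units [ 0.04 -0.15  0.19] | mm [-1.000e-01  2.600e+00  1.106e+02] deg [ 0.14 -0.61  0.76]
```

```bash
python3 -m pendant '[{"rx":0.04,"ry":-0.15,"rz":0.15,"tx":0,"ty":0.07,"tz":0.5,"grip":1},{"rx":0,"ry":0,"rz":0,"tx":0,"ty":0,"tz":0.6,"grip":1},{"rx":0,"ry":0,"rz":0,"tx":0,"ty":0,"tz":0.5,"grip":1},{"rx":0,"ry":0,"rz":0,"tx":0,"ty":0,"tz":0.3,"grip":1},{"rx":0,"ry":0,"rz":0,"tx":0,"ty":0,"tz":0.2,"grip":1},{"rx":0,"ry":0,"rz":0,"tx":0,"ty":0,"tz":0,"grip":1},{"rx":0,"ry":0,"rz":0,"tx":0,"ty":0,"tz":0,"grip":1}]'; python3 pl.py
```

```text
time_s: 14.6
ee_pos: [0.4757, -0.2178, 0.204]
eef_rot: [3.14, -0.016, -0.388]
force: [-0.6, -0.5, -2.0]
grip_width: 0.034
t 14.6 pos [ 0.4757 -0.2178  0.204 ] rpy [ 3.14   -0.016  -0.3884] w 0.034 F [-0.6 -0.5 -2. ]
shift units [-0.07  0.05  0.9 ] rot units [ 0.02 -0.23  0.11] | mm [-2.9  2.  36. ] deg [ 0.09 -0.92  0.43]
```

```bash
python3 -m pendant '[{"rx":0.02,"ry":-0.23,"rz":0.1,"tx":-0.07,"ty":0.05,"tz":0.3,"grip":1},{"rx":0,"ry":-0.05,"rz":0,"tx":0,"ty":0,"tz":0.25,"grip":1},{"rx":0,"ry":-0.05,"rz":0,"tx":0,"ty":0,"tz":0.15,"grip":1},{"rx":0,"ry":0,"rz":0,"tx":0,"ty":0,"tz":0,"grip":1},{"rx":0,"ry":0,"rz":0,"tx":0,"ty":0,"tz":0,"grip":1}]'; python3 pl.py
```

```text
time_s: 15.02
ee_pos: [0.4732, -0.2192, 0.1766]
eef_rot: [3.141, 0.005, -0.396]
force: [0.1, -0.0, -1.7]
grip_width: 0.0337
t 15.0167 pos [ 0.4732 -0.2192  0.1766] rpy [ 3.141   0.0046 -0.3959] w 0.0337 F [ 0.1 -0.  -1.7]
shift units [-0.01 -0.    0.22] rot units [0.01 0.07 0.  ] | mm [-0.5 -0.2  8.6] deg [0.03 0.26 0.01]
```

Eight millimetres to go. I'll check the alignment in the pictures before the last bit.

```bash
python3 -m pendant '[{"rx":0,"ry":0.05,"rz":0,"tx":-0.01,"ty":0,"tz":0.06,"grip":1},{"rx":0,"ry":0,"rz":0,"tx":0,"ty":0,"tz":0,"grip":1}]'; python3 pl.py
python3 - <<'E'
from h import *
I=[]
for n,(x0,y0,x1,y1) in(('wrist',(160,120,400,330)),('scene',(200,240,300,320)),('side',(295,155,375,220))):
    c=ctrl.camera(n);im=np.array(c['pixels'])[y0:y1,x0:x1].copy()
    k=400/(x1-x0);im=cv2.resize(im,None,fx=k,fy=k,interpolation=cv2.INTER_CUBIC)
    for r,z,col in((.06,.012,(0,255,255)),(.032,.018,(0,0,255)),(.032,.058,(255,0,255))):
        P=[(proj(c,[.4723+r*np.cos(a),-.2187+r*np.sin(a),z])-[x0,y0]+.5)*k for a in np.linspace(0,6.283,90)];cv2.polylines(im,[np.array(P).astype(int)],True,col,1)
    I.append(im)
h=max(I[1].shape[0]+0,0)
can=np.zeros((600,800,3),np.uint8);can[:I[0].shape[0],:400]=I[0];can[:I[1].shape[0],400:]=I[1][:320];
b=cv2.resize(I[2],None,fx=.85,fy=.85);b=b[:600-I[1].shape[0]];can[I[1].shape[0]:I[1].shape[0]+b.shape[0],400:400+b.shape[1]]=b
cv2.imwrite('pics/al8.png',can)
E
```

```text
time_s: 15.18
ee_pos: [0.4729, -0.2191, 0.1741]
eef_rot: [3.141, 0.001, -0.396]
force: [0.4, -0.3, -1.9]
grip_width: 0.0339
t 15.1833 pos [ 0.4729 -0.2191  0.1741] rpy [ 3.141e+00  7.000e-04 -3.959e-01] w 0.0339 F [ 0.4 -0.3 -1.9]
shift units [-0.   -0.01  0.15] rot units [0.01 0.01 0.  ] | mm [-0.2 -0.2  6.1] deg [0.03 0.04 0.  ]
```

View pics/al8.png

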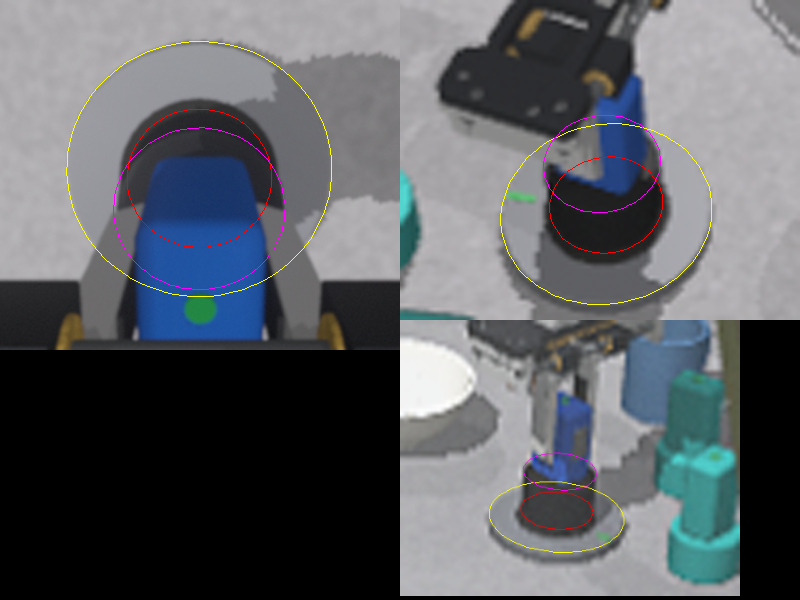

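Centred and symmetric in all three views. Lowering gently the last 6 mm.

```bash
python3 -m pendant '[{"rx":0,"ry":0,"rz":0,"tx":0,"ty":0,"tz":0.07,"grip":1},{"rx":0,"ry":0,"rz":0,"tx":0,"ty":0,"tz":0.05,"grip":1},{"rx":0,"ry":0,"rz":0,"tx":0,"ty":0,"tz":0,"grip":1}]'; python3 pl.py
```

```text
time_s: 15.58
ee_pos: [0.4733, -0.2192, 0.1699]
eef_rot: [3.141, -0.001, -0.396]
force: [0.4, 0.8, -3.0]
grip_width: 0.0337
t 15.5833 pos [ 0.4733 -0.2192  0.1699] rpy [ 3.1408e+00 -9.0000e-04 -3.9590e-01] w 0.0337 F [ 0.4  0.8 -3. ]
shift units [-0.01 -0.01  0.05] rot units [ 0.01 -0.01  0.  ] | mm [-0.6 -0.2  1.9] deg [ 0.04 -0.05  0.01]
```

```bash
for i in 1; do python3 -m pendant '[{"rx":0,"ry":0,"rz":0,"tx":-0.01,"ty":0,"tz":0.03,"grip":1},{"rx":0,"ry":0,"rz":0,"tx":0,"ty":0,"tz":0.02,"grip":1},{"rx":0,"ry":0,"rz":0,"tx":0,"ty":0,"tz":0,"grip":1}]'; python3 pl.py; done
```

```text
time_s: 15.83
ee_pos: [0.4729, -0.2191, 0.168]
eef_rot: [3.141, -0.001, -0.396]
force: [0.9, -0.7, -2.1]
grip_width: 0.0341
t 15.8333 pos [ 0.4729 -0.2191  0.168 ] rpy [ 3.1408e+00 -1.1000e-03 -3.9580e-01] w 0.0341 F [ 0.9 -0.7 -2.1]
shift units [-0.01 -0.01 -0.  ] rot units [ 0.01 -0.02  0.  ] | mm [-0.2 -0.2 -0. ] deg [ 0.05 -0.06  0.01]
```

```bash
python3 -m pendant '[{"rx":0,"ry":0,"rz":0,"tx":0,"ty":0,"tz":0.02,"grip":1},{"rx":0,"ry":0,"rz":0,"tx":0,"ty":0,"tz":0,"grip":1}]'; python3 pl.py
```

```text
time_s: 16.0
ee_pos: [0.473, -0.2192, 0.1682]
eef_rot: [3.141, -0.002, -0.396]
force: [0.6, -0.7, -2.4]
grip_width: 0.034
t 16.0 pos [ 0.473  -0.2192  0.1682] rpy [ 3.1407e+00 -1.8000e-03 -3.9580e-01] w 0.034 F [ 0.6 -0.7 -2.4]
shift units [-0.01 -0.01  0.01] rot units [ 0.01 -0.03  0.  ] | mm [-0.4 -0.3  0.2] deg [ 0.05 -0.1   0.01]
```

```bash
python3 -m pendant '[{"rx":0,"ry":0,"rz":0,"tx":0,"ty":0,"tz":0.03,"grip":1},{"rx":0,"ry":0,"rz":0,"tx":0,"ty":0,"tz":0,"grip":1}]'; python3 -m pendant '[{"rx":0,"ry":-0.03,"rz":0,"tx":0,"ty":0,"tz":0.02,"grip":1},{"rx":0,"ry":0,"rz":0,"tx":0,"ty":0,"tz":0,"grip":1}]'; python3 pl.py
```

```text
time_s: 16.17
ee_pos: [0.4733, -0.2194, 0.1682]
eef_rot: [3.141, -0.003, -0.396]
force: [0.3, -0.9, -2.6]
grip_width: 0.0338
time_s: 16.33
ee_pos: [0.4736, -0.2195, 0.168]
eef_rot: [3.14, -0.002, -0.396]
force: [0.2, 0.3, -2.7]
grip_width: 0.0337
t 16.3333 pos [ 0.4736 -0.2195  0.168 ] rpy [ 3.1405e+00 -2.4000e-03 -3.9590e-01] w 0.0337 F [ 0.2  0.3 -2.7]
shift units [-0.03 -0.01 -0.  ] rot units [ 0.02 -0.03  0.  ] | mm [-1.  -0.3 -0. ] deg [ 0.06 -0.14  0.01]
```

```bash
python3 -m pendant '[{"rx":0.02,"ry":-0.04,"rz":0,"tx":-0.03,"ty":-0.01,"tz":0.06,"grip":1},{"rx":0,"ry":0,"rz":0,"tx":0,"ty":0,"tz":0,"grip":1},{"rx":0,"ry":0,"rz":0,"tx":0,"ty":0,"tz":0,"grip":1}]'; python3 pl.py
```

```text
time_s: 16.58
ee_pos: [0.474, -0.2199, 0.1687]
eef_rot: [3.14, -0.006, -0.396]
force: [0.0, 0.9, -2.9]
grip_width: 0.0338
t 16.5833 pos [ 0.474  -0.2199  0.1687] rpy [ 3.1403 -0.006  -0.3959] w 0.0338 F [ 0.   0.9 -2.9]
shift units [-0.04 -0.01  0.02] rot units [ 0.02 -0.09  0.  ] | mm [-1.5 -0.6  0.7] deg [ 0.07 -0.34  0.01]
```

Run:
```python
from h import *
I=[]
for n,(x0,y0,x1,y1) in(('scene',(215,235,290,325)),('side',(300,150,370,225))):
    c=ctrl.camera(n);np.save(f'pics/{n}9.npy',c,allow_pickle=True);im=np.array(c['pixels'])[y0:y1,x0:x1]
    I.append(cv2.resize(im,(400,480),interpolation=cv2.INTER_CUBIC))
cv2.imwrite('pics/al9.png',cv2.convertScaleAbs(np.hstack(I),alpha=1.5))
o=ctrl.get_obs();print(o['force'],o['moment'],o['ee_pos'],o['tau'].round(2))
```

```text
[-0.67775461 -0.14142523 -1.85478922] [0.08089172 0.05063068 0.00191114] [ 0.47376014 -0.21974447  0.16817918] [-5.000e-02 -5.482e+01 -3.115e+01  1.000e-02 -1.000e-01 -0.000e+00]
```

View pics/al9.png

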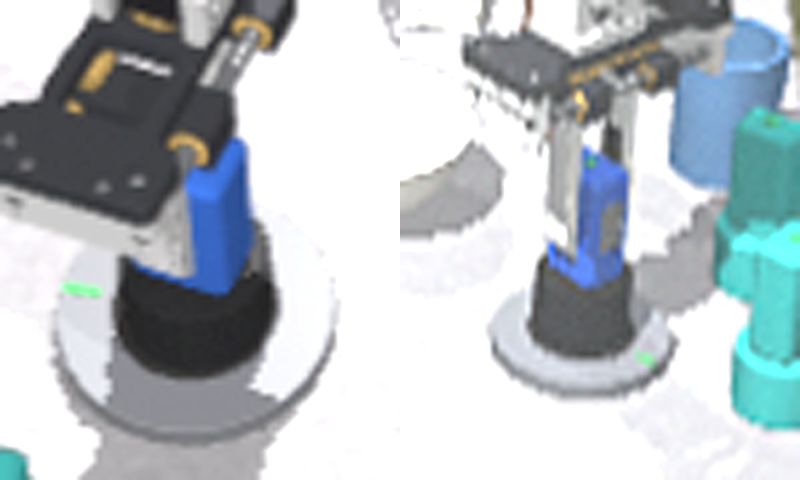

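```bash
python3 -m pendant '[{"rx":0.02,"ry":-0.05,"rz":0,"tx":-0.03,"ty":-0.01,"tz":0.03,"grip":1}]'; python3 -m pendant '[{"rx":0,"ry":0,"rz":0,"tx":0,"ty":0,"tz":0.04,"grip":1}]'; python3 pl.py
```

```text
time_s: 16.77
ee_pos: [0.4735, -0.2196, 0.1679]
eef_rot: [3.141, -0.005, -0.396]
force: [2.0, -6.2, 21.4]
grip_width: 0.0338
time_s: 16.85
ee_pos: [0.4738, -0.2197, 0.1678]
eef_rot: [3.141, -0.006, -0.396]
force: [-14.2, 8.4, 37.8]
grip_width: 0.0339
t 16.85 pos [ 0.4738 -0.2197  0.1678] rpy [ 3.1409 -0.0055 -0.3958] w 0.0339 F [-14.2   8.4  37.8]
shift units [-0.03 -0.01 -0.  ] rot units [ 0.01 -0.08  0.  ] | mm [-1.3 -0.5 -0.2] deg [ 0.04 -0.32  0.01]
```

Contact is confirmed: +38 N on the wrist while pressing, at the same height as the grasp. Relaxing, then releasing.

```bash
python3 -m pendant '[{"rx":0,"ry":0,"rz":0,"tx":0,"ty":0,"tz":0,"grip":1},{"rx":0,"ry":0,"rz":0,"tx":0,"ty":0,"tz":0,"grip":1},{"rx":0,"ry":0,"rz":0,"tx":0,"ty":0,"tz":0,"grip":1}]' 15; python3 pl.py
```

```text
time_s: 17.1
ee_pos: [0.4737, -0.2196, 0.1678]
eef_rot: [3.141, -0.005, -0.396]
force: [-0.8, 0.3, 1.8]
grip_width: 0.0337
t 17.1 pos [ 0.4737 -0.2196  0.1678] rpy [ 3.1411 -0.0051 -0.3958] w 0.0337 F [-0.8  0.3  1.8]
shift units [-0.03 -0.01 -0.  ] rot units [ 0.01 -0.07  0.  ] | mm [-1.2 -0.4 -0.2] deg [ 0.03 -0.29  0.01]
```

Force is +1.8 N, so it rests on the pad without pressing. Opening slowly.

```bash
python3 -m pendant '[{"rx":0,"ry":0,"rz":0,"tx":0,"ty":0,"tz":0,"grip":0.25},{"rx":0,"ry":0,"rz":0,"tx":0,"ty":0,"tz":0,"grip":0.2},{"rx":0,"ry":0,"rz":0,"tx":0,"ty":0,"tz":0,"grip":0.1},{"rx":0,"ry":0,"rz":0,"tx":0,"ty":0,"tz":0,"grip":-0.2},{"rx":0,"ry":0,"rz":0,"tx":0,"ty":0,"tz":0,"grip":-0.6},{"rx":0,"ry":0,"rz":0,"tx":0,"ty":0,"tz":0,"grip":-1},{"rx":0,"ry":0,"rz":0,"tx":0,"ty":0,"tz":0,"grip":-1},{"rx":0,"ry":0,"rz":0,"tx":0,"ty":0,"tz":0,"grip":-1}]' 10
python3 -m pendant '[{"rx":0,"ry":0,"rz":0,"tx":0,"ty":0,"tz":0,"grip":-1},{"rx":0,"ry":0,"rz":0,"tx":0,"ty":0,"tz":0,"grip":-1},{"rx":0,"ry":0,"rz":0,"tx":0,"ty":0,"tz":0,"grip":-1}]'
python3 - <<'E'
from h import *
I=[]
for n in('wrist','scene'):
    c=ctrl.camera(n);I.append(cv2.resize(np.array(c['pixels']),(400,300)))
cv2.imwrite('pics/op.png',np.hstack(I))
E
```

```text
time_s: 17.77
ee_pos: [0.4736, -0.2194, 0.1668]
eef_rot: [3.141, -0.004, -0.396]
force: [-0.3, -0.5, -0.0]
grip_width: 0.0725
time_s: 18.02
ee_pos: [0.4736, -0.2194, 0.1668]
eef_rot: [3.141, -0.004, -0.396]
force: [-0.3, 0.9, 0.4]
grip_width: 0.0914
```

View pics/op.png

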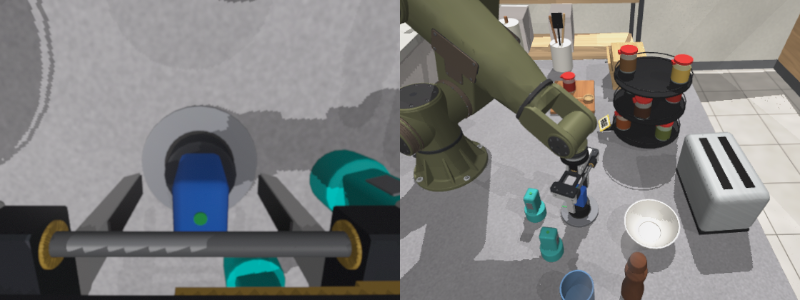

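The fingers are open, clear of the handle on both sides, and the scanner stands. Retreating upward in a straight line.

```bash
python3 -m pendant '[{"rx":0,"ry":0,"rz":0,"tx":0,"ty":0,"tz":-0.3,"grip":-1},{"rx":0,"ry":0,"rz":0,"tx":0,"ty":0,"tz":-0.6,"grip":-1},{"rx":0,"ry":0,"rz":0,"tx":0,"ty":0,"tz":-0.7,"grip":-1},{"rx":0,"ry":0,"rz":0,"tx":0,"ty":0,"tz":-0.8,"grip":-1},{"rx":0,"ry":0,"rz":0,"tx":0,"ty":0,"tz":-0.8,"grip":-1},{"rx":0,"ry":0,"rz":0,"tx":0,"ty":0,"tz":-0.8,"grip":-1},{"rx":0,"ry":0,"rz":0,"tx":0,"ty":0,"tz":-0.8,"grip":-1},{"rx":0,"ry":0,"rz":0,"tx":0,"ty":0,"tz":-0.5,"grip":-1}]'
python3 -m pendant '[{"rx":0,"ry":0,"rz":0,"tx":-0.8,"ty":0,"tz":0,"grip":-1},{"rx":0,"ry":0,"rz":0,"tx":-0.8,"ty":0,"tz":0,"grip":-1},{"rx":0,"ry":0,"rz":0,"tx":-0.6,"ty":0,"tz":0,"grip":-1},{"rx":0,"ry":0,"rz":0,"tx":-0.3,"ty":0,"tz":0,"grip":-1},{"rx":0,"ry":0,"rz":0,"tx":0,"ty":0,"tz":0,"grip":-1},{"rx":0,"ry":0,"rz":0,"tx":0,"ty":0,"tz":0,"grip":-1}]'
python3 - <<'E'
from h import *
for n in('wrist','scene','side'):
    c=ctrl.camera(n);np.save(f'pics/{n}F.npy',c,allow_pickle=True);im=np.array(c['pixels']);cv2.imwrite(f'pics/{n}F.png',im)
    h=cv2.cvtColor(im,cv2.COLOR_BGR2HSV);g=cv2.inRange(h,(45,120,80),(75,255,255))
    for q in cv2.findContours(g,0,2)[0]:
        p=q[:,0].mean(0); L=onz(c,*p,.122)
        if np.hypot(*(L[:2]-[.4725,-.219]))<.02: print(n,'LED',p,L)
    if n=='scene':
        k=np.zeros(h.shape[:2],np.uint8);k[150:195,265:315]=cv2.inRange(h,(20,90,80),(35,255,255))[150:195,265:315];print('tag box',cv2.boundingRect(k),'was 278,161,17,24')
        o=np.load('pics/scene0.npy',allow_pickle=True).item()['pixels'];print('bowl/mug diff',np.abs(im[280:,290:].astype(int)-np.array(o)[280:,290:]).max(2).__gt__(40).sum())
E
```

```text
time_s: 18.78
ee_pos: [0.4715, -0.2183, 0.3832]
eef_rot: [-3.141, 0.007, -0.396]
force: [0.3, 0.9, -0.3]
grip_width: 0.0939
time_s: 19.28
ee_pos: [0.3764, -0.1786, 0.3894]
eef_rot: [3.141, -0.004, -0.396]
force: [0.6, 0.1, 0.6]
grip_width: 0.0941
wrist LED [279.85714286  92.71428571] [ 0.47313178 -0.21970974  0.122     ]
scene LED [248.75 262.5 ] [ 0.47335183 -0.21939691  0.122     ]
tag box (278, 161, 17, 24) was 278,161,17,24
bowl/mug diff 0
side LED [333. 175.] [ 0.47316218 -0.21855077  0.122     ]
```

View pics/wristF.png

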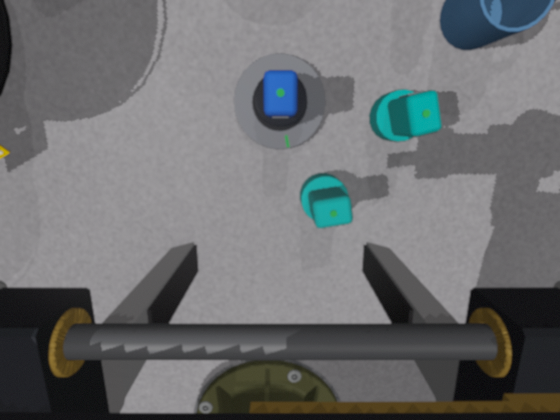

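View pics/sceneF.png

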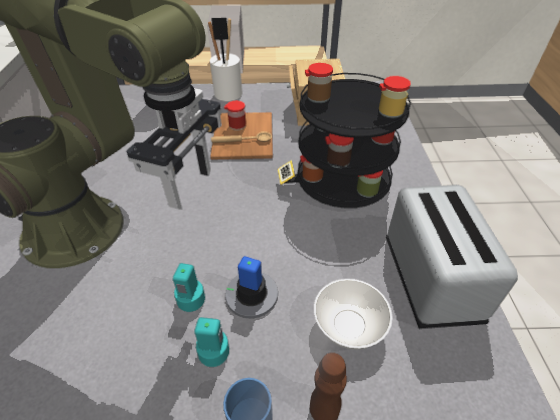

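The scanner stands upright on the pad. Its axis reads (0.473, −0.219) in all three views, against a pad centre of (0.4723, −0.2187). The tag and the checked part of the scene have not moved, and the robot is clear. Handing in.

```bash
python3 -c "
from station import ctrl
print(ctrl.hand_in())"
```

```text
the job is handed in; nothing more can be done
None
```

The scanner was picked up, held in front of the tag for over two seconds, stood back on its pad and released. I handed the job in at about 19.4 s; no verdict came back.

- **Scan:** The window was 80 mm from the tag, within 1 mm of its middle and 0.1° of square-on. I held it still for about 2.7 s. These figures come from the measured arm pose and the camera fix of the tag.
- **Placing:** The scanner stands upright about 1 mm from the pad's centre by all three cameras (it started about 8 mm off). The wrist briefly read 38 N upwards when I pressed to confirm contact. That was more than I meant, so the set-down was less gentle than asked. I relaxed it to about 2 N before opening the fingers.
- **Nothing else moved:** The tag's outline in the scene camera is exactly where it was, and the bowl and mill area is unchanged. In the last pictures the mug, both turquoise look-alikes and the chopping board look as before. The gripper is clear of everything.
- **Disagreements:** The scene and side cameras differed by up to about 10 mm on the tag when each was cast alone. I used the close wrist view, which agreed with the two combined to about 2 mm in the horizontal plane. Their combined height for the tag read about 4 mm low, so I used the 52 mm you gave.

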